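# Flip the instrument rest over the ridge and down the ramp

## Task

The washed aluminium instrument rest is leaning on the drying stand with its toothed ridges facing the backrest. Tip it over the ridge so that it flips onto the ramp with its toothed ridges up, and make sure it slides down until its lower edge is square against the stop at the ramp's foot, ready for the instruments. Leave the other things on the table where they are.

Things in the scene. Friction and masses are not known exactly. Their poses are not given: they have to be found in the camera images.
- plate: The instrument rest: bare aluminium plate 120 x 140 x 8 mm (x, y, z), 0.25-0.46 kg. Origin at the plate's centre, half-way through the 8 mm; z is normal to it, towards the toothed side: two toothed ridges along y, 130 long, 10 wide, 12 mm high, at x = -20 and +20 mm. The other face is bare. At the start it leans at 50 deg above level, toothed side down and back, its own +x up the slope.
- plate_top (a point): Middle of the plate's edge that is uppermost at the start: plate x = +60 mm, half-way through its thickness. At the start this edge stands about 20 mm past the ends of the backrest; the last 35 mm of the plate below this edge are free of ridges on both faces. Axes as the plate's.
- stand: Fixed dark steel stand, 164 mm wide (y); its ramp runs down to the robot's right. Origin on the table straight below the middle of the ridge; z up, x level from backrest to ramp, y along the ridge. Backrest: two cheeks 43 mm wide at y = +-60 mm, sloping up towards -x at 50 deg, open 78 mm wide between (room for a finger). A ledge square to it, 21 mm deep, carries the plate and rises to the ridge.
- ridge (a point): Middle of the ridge, 88 mm above the table, at x = 0, y = 0 of the stand (same axes). From here the flat ramp goes down towards +x at 25 deg for 160 mm. The plate's lower edge at the start lies just behind the ridge, in the V of the ledge; the plate pivots over the ridge. After landing it may slide to the stop by itself or stick part-way.
- ramp_foot (a point): Middle of the lower end of the ramp surface, at the face of the stop lip (about 10 mm high, across the whole foot): x = 145, y = 0, z = 20 mm in the stand's axes (same axes). With the plate home its centre is 60 mm up the ramp from here.
- spray: Bystander: blue spray can, 54 mm across, 160 mm high, standing beside the stand (its +y side). Origin at the centre of its underside.
- pliers: Bystander: small pliers lying on the table beside the stand (its -y side, towards the robot), 140 mm long, 10 mm high. Origin under the pivot.
- cutters: Bystander: small cutters lying on the table, 140 mm long, 10 mm high. Origin under the pivot.
- bowl: Bystander: white bowl, 90 mm across, 45 mm high, beyond the ramp's foot. Origin at the centre of its underside.
- cup: Bystander: white mug, 72 mm across, 85 mm high. Origin at the centre of its underside.
- jar: Bystander: amber jar, 60 mm across, 65 mm high. Origin at the centre of its underside.
- spatula: Bystander: spatula lying on the table to the robot's right, 170 mm long. Origin at its underside.
Mind the look-alikes: they are no part of the job. Of the things like the plate, leave any that is green or turquoise; of the rest the larger one is meant.

How it is judged:
At the end, for the whole second after the job is handed in: The instrument rest lies still and flat on the ramp, toothed side up (within about 6 deg of the ramp's slope), its lower edge within about 10 mm of the stop and square to it within 8 deg, sideways within 35 mm of the ramp's middle, and released (angle between plate's own z axis and vertical between 0.33 and 0.54 rad and angle between the y axis of plate and the y axis of stand, either way round below 0.14 rad and x of plate in the frame of stand between 0.083 and 0.102 m and y of plate in the frame of stand between -0.035 and 0.035 m and z of plate in the frame of stand between 0.04 and 0.06 m and linear speed of plate below 0.01 m/s); the robot touches nothing.
It fails at once if a bystander is moved by more than 25 mm (distance of any of spray, pliers, cutters, bowl, cup, jar, spatula from where it was at the start of the episode above 0.025 m).
It also fails if it takes over 48 s, if anything falls off the work surface, if the arm or the gripper's body presses on something with over 40 N, if the wrist force passes 120 N, or if a joint passes its speed limit or range.

## Robot

A 6-joint arm with a two-finger parallel gripper is mounted at the origin on the work surface. World frame = base frame: x ahead of the robot, y to its left, z up, the work surface at z = 0. Lengths are in m, angles in rad, forces in N, time in s.
With the tool pointing down it reaches from about 0.35 to 0.875 m from the base axis. Payload 4.2 kg.
Tool frame: the origin (TCP) lies on the centre line of the jaws, within the pads' length; the fingertips stand 22 mm ahead of it and the grasp point (between the pads) lies 3 mm ahead of it; z points along the fingers, y is the line along which they close (so a half turn about z gives the same grasp; the last joint's range is limited). The gripper opens to 85 mm and grips with 20 to 120 N. Pads are 22 mm wide; open, the fingers measure 114 mm over their backs; the gripper's body (76 mm by 85 mm) begins 54 mm behind the grasp point. The pads swing forward as they close: fully open they stand 13 mm farther back than shut.
Start: joints at [-1.061, 0.385, 0.008, 0, -1.194, -0.259], TCP at [0.155, -0.605, 0.229] pointing down, gripper open.
Joint ranges: [-3.14, 3.14], [-1.21, 2.06], [-1.07, 1.41], [-3.16, 2.05], [-2.99, -0.16], [-3.1, 3.1]. Speed limits (rad/s): [2.79, 2.79, 3.14, 3.14, 3.14, 3.14].

## Interface

Orientations are given as a 3x3 rotation matrix whose columns are the frame's x, y, z axes.
In Python, from cell import ctrl gives the robot as it stands. The module is installed in compiled form; this text tells all that it offers.
- The arm moves only by the shell command python3 -m handwheel 'ROWS'. ROWS is JSON, a list of rows, each an object of numbers: "tx", "ty", "tz": the shift along the tool's x, y, z in cm; "wx", "wy", "wz": the turn, a rotation vector about the tool's x, y, z in degrees; "grip": the opening, from 0 (shut) to 1 (fully open). A call has exactly 10 rows; each row shifts and turns the commanded pose from where the row before left it, along the tool's axes as they then stand; what a row does not reach is not made up. A row lasts 1/12 s, in which the tool goes at most 41.7 mm and 7.16 degrees, less where a joint would pass 70% of its speed; a pose out of reach is approached as far as the arm can. A call is refused whole if a number of a shift passes 4.17 or a number of a turn 7.16, either way. A call with a gripper value outside its range is refused whole. The fingers move at their own pace and stop on an object; the grip force is fixed at half the most. Time passes only in rows, so rows that do not move let the fingers close, or fill a call up. It gives the time, the measured TCP pose, the force, the opening and the grip force at its end, in the units of the state.
- ctrl.get_state(): the state, without advancing time (a new reading comes with each control period).
- ctrl.snapshot(name): name is "side" or "top"; returns the picture (400x640x3 uint8, blue, green, red); there is no depth.
- ctrl.get_calibration(name): a dict with "mtx" (3x3 intrinsics, pixels), "xyz" and "orientation" of the camera in the world. Camera axes: x right, y down, z forward; pixel columns grow to the right and rows downward; lengths in m; the calibration is good to about 2 mm. A picture is of the moment at which its call begins. get_calibration takes no time and is no camera call.
- ctrl.close_job(): hands the job in; it is judged then, once.
The state is a dict: "t": time; "joints": joint angles; "joint_velocities": joint speeds; "joint_torque": joint torques, N m; "position": TCP position; "tool_rot": TCP orientation; "wrist_force": force on the tool from outside, world axes, zero at the start; "moment": the same for the moment, N m; "width": finger opening in m; "gripper_force": force on a finger pad.
Only numpy, scipy, OpenCV 4.12 (cv2) and the standard library are available. Lean on these libraries where they do the work, as an engineer would, in place of code of your own. Each camera call takes 0.05 s, during which the arm holds its last target. There are 200 camera calls.

## Working session

There is one attempt and no reset: what is moved stays moved. The work goes in short steps, Python scripts to look and compute and a shell command to move; the robot and the scene stay as the last step left them, time stands still between calls to the robot, and variables do not carry over. Pictures are saved under pics/ and viewed, at most 10 in all, crops included, and the job is handed in when it is done.

```bash
mkdir -p pics; python3 - <<'E'
from cell import ctrl
import cv2
for n in("side","top"):
    cv2.imwrite(f"pics/{n}0.png",ctrl.snapshot(n)); c=ctrl.get_calibration(n); print(n,c)
s=ctrl.get_state();print(s["t"],s["position"],s["tool_rot"],s["width"])
E
```

```text
side {'mtx': array([[467.23401279,   0.        , 324.29168522],
       [  0.        , 467.23401279, 199.61615582],
       [  0.        ,   0.        ,   1.        ]]), 'xyz': array([0.14326099, 0.65971134, 1.0088365 ]), 'orientation': array([[-0.88921968, -0.33537276,  0.31114862],
       [-0.45711683,  0.67846838, -0.57508682],
       [-0.01823604, -0.65360979, -0.75661198]])}
top {'mtx': array([[416.80827103,   0.        , 320.57799281],
       [  0.        , 416.80827103, 196.03608317],
       [  0.        ,   0.        ,   1.        ]]), 'xyz': array([ 0.4176905 , -0.02124772,  1.25255146]), 'orientation': array([[-0.01048852, -0.99661132,  0.08158355],
       [-0.9997319 ,  0.01213563,  0.01971964],
       [-0.02064289, -0.08135485, -0.9964714 ]])}
0.1 [ 0.15497521 -0.6049476   0.22784281] [[-9.68760425e-01 -2.47997766e-01 -5.88990917e-04]
 [-2.47998441e-01  9.68758639e-01  1.86349009e-03]
 [ 1.08448660e-04  1.95134428e-03 -9.99998090e-01]] 0.08525461103727394
```

View pics/side0.png

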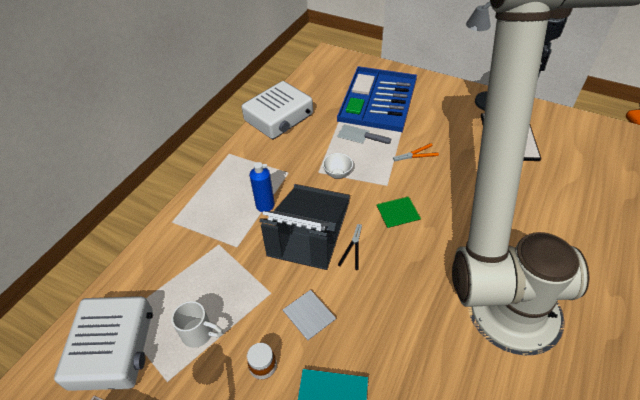

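View pics/top0.png

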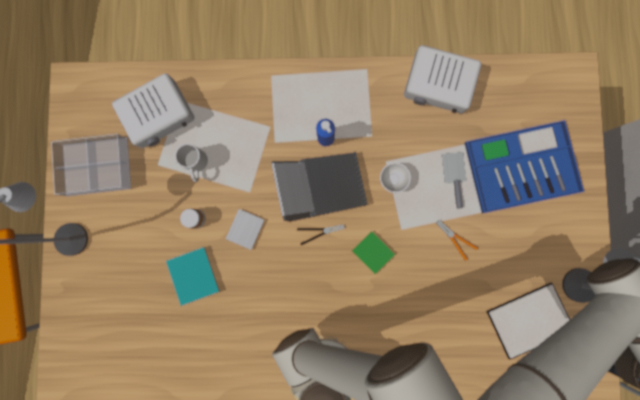

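```bash
python3 - <<'E'
import cv2,numpy as np
a=cv2.imread("pics/side0.png")[165:285,235:385];b=cv2.imread("pics/top0.png")[140:230,260:380]
f=lambda i,s:cv2.resize(i,None,fx=s,fy=s,interpolation=cv2.INTER_CUBIC)
a=f(a,5)[:600,:750];b=f(b,6)
cv2.imwrite("pics/ca.png",np.clip(a*1.6,0,255).astype('uint8'));cv2.imwrite("pics/cb.png",np.clip(b*1.5,0,255).astype('uint8'))
E
```

```text
(no output)
```

View pics/ca.png

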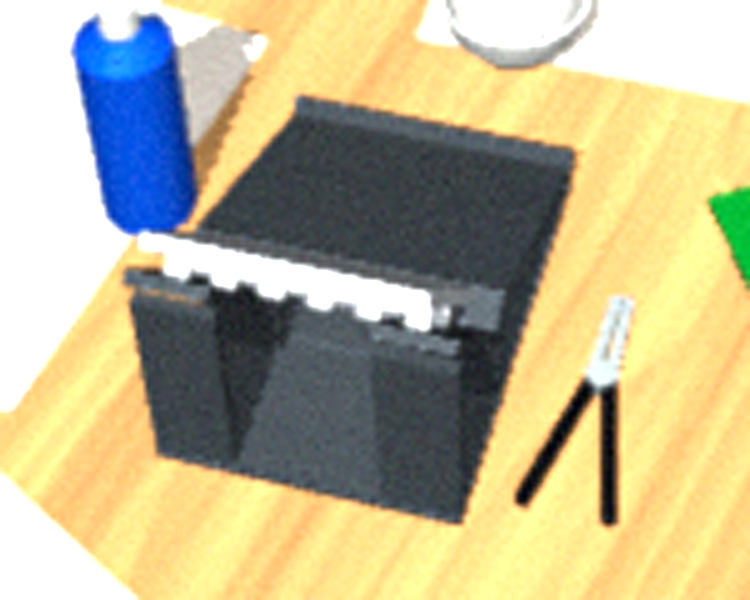

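View pics/cb.png

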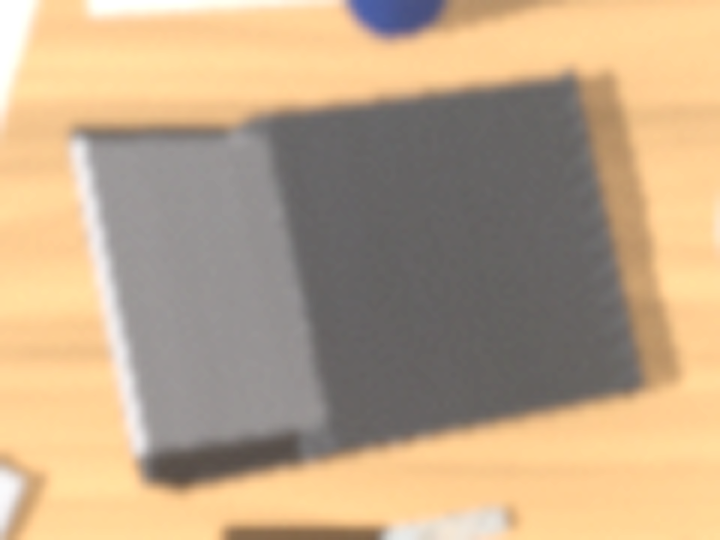

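```bash
cat > h.py <<'E'
import numpy as np
from cell import ctrl
def ray(n,p):
    c=ctrl.get_calibration(n); d=c["orientation"]@np.linalg.inv(c["mtx"])@[p[0],p[1],1]
    return c["xyz"],d/np.linalg.norm(d)
def onz(n,p,z):
    o,d=ray(n,p); return o+d*(z-o[2])/d[2]
def tri(p,q):
    o,d=ray("top",p);e,f=ray("side",q)
    t=np.linalg.lstsq(np.c_[d,-f],e-o,rcond=None)[0]
    a,b=o+d*t[0],e+f*t[1]; return (a+b)/2,np.linalg.norm(a-b)
E
python3 - <<'E'
from h import *
np.set_printoptions(precision=4,suppress=True)
T=lambda u,v:(260+u/6-.4,140+v/6-.4); S=lambda u,v:(235+u/5-.4,165+v/5-.4)
A=onz("top",T(575,75),.03);B=onz("top",T(640,385),.03)
C=onz("top",T(75,135),.177);D=onz("top",T(148,458),.177)
C2=onz("side",S(140,237),.177)
E_=onz("top",T(272,125),.088);F=onz("top",T(328,425),.088)
for n,v in dict(A=A,B=B,C=C,D=D,C2=C2,E=E_,F=F).items():print(n,v)
for a,b in((A,B),(C,D),(E_,F)):print(np.linalg.norm(a-b),np.degrees(np.arctan2(*(a-b)[1::-1])))
print(tri(T(75,135),S(145,237)),tri(T(575,75),S(300,98)),tri(T(640,385),S(577,150)))
print(tri(T(148,458),S(440,295)))
E
```

```text
A [ 0.6472 -0.1017  0.03  ]
B [ 0.4934 -0.1308  0.03  ]
C [0.5963 0.1258 0.177 ]
D [0.4553 0.0944 0.177 ]
C2 [0.5957 0.1241 0.177 ]
E [0.6145 0.045  0.088 ]
F [0.4729 0.0199 0.088 ]
0.1564876297290351 10.704228335049427
0.1444106894686117 12.550430352679752
0.1438592175378752 10.038992628873643
(array([0.5944, 0.1248, 0.1788]), np.float64(0.0034436303711204157)) (array([ 0.649 , -0.1015,  0.0266]), np.float64(0.0024700060632109806)) (array([ 0.4916, -0.1315,  0.0304]), np.float64(0.0038889616176496504))
(array([0.4552, 0.0942, 0.1793]), np.float64(3.7108469801599036e-05))
```

```bash
cat >> h.py <<'E'
from scipy.spatial.transform import Rotation as Ro
np.set_printoptions(precision=3,suppress=True)
yaw=np.radians(11.5); xs=np.array([np.sin(yaw),-np.cos(yaw),0]); ys=np.array([np.cos(yaw),np.sin(yaw),0]); zs=np.array([0,0,1.])
RIDGE=np.array([.543,.030,.088]); PTOP=np.array([.526,.107,.177])
def tool(slope): # plate direction (lower edge->gripped edge) angle from +xs, deg
    a=np.radians(slope); z=-(np.cos(a)*xs+np.sin(a)*zs); x=-ys
    return np.c_[x,np.cross(z,x),z]
def go(P,R,P0=None,R0=None):
    s=ctrl.get_state(); R0=s["tool_rot"] if R0 is None else R0; P0=s["position"] if P0 is None else P0
    print("t",round(s["t"],2),"P",s["position"],"F",s["wrist_force"],"j",s["joints"],"w",s["width"],s["gripper_force"])
    print("shift cm",R0.T@(P-P0)*100,"turn deg",Ro.from_matrix(R0.T@R).as_rotvec(degrees=True),"shift after turn",R.T@(P-P0)*100)
E
python3 -c "
from h import *
go(np.array([.515,.164,.27]),tool(130))"
```

```text
t 0.1 P [ 0.155 -0.605  0.228] F [-0.151  0.076 -0.62 ] j [-1.061  0.385  0.007 -0.    -1.194 -0.259] w 0.08525461103727394 0.0
shift cm [-53.947  65.572  -4.094] turn deg [40.103  0.989  2.745] shift after turn [-50.61   49.514 -47.05 ]
```

```bash
r='{"tx":-1.8,"ty":2.18,"tz":-0.4}'; python3 -m handwheel '[{"tx":-1.8,"ty":2.18,"tz":-0.4},{"tx":-1.8,"ty":2.18,"tz":-0.4},{"tx":-1.8,"ty":2.18,"tz":-0.4},{"tx":-1.8,"ty":2.18,"tz":-0.4},{"tx":-1.8,"ty":2.18,"tz":-0.4},{"tx":-1.8,"ty":2.18,"tz":-0.4},{"tx":-1.8,"ty":2.18,"tz":-0.4},{"tx":-1.8,"ty":2.18,"tz":-0.4},{"tx":-1.8,"ty":2.18,"tz":-0.4},{"tx":-1.8,"ty":2.18,"tz":-0.4}]'
python3 -m handwheel '[{"tx":-1.8,"ty":2.18},{"tx":-1.8,"ty":2.18},{"tx":-1.8,"ty":2.18},{"tx":-1.8,"ty":2.18},{"tx":-1.8,"ty":2.18},{"tx":-1.8,"ty":2.18},{"tx":-1.8,"ty":2.18},{"tx":-1.8,"ty":2.18},{"tx":-1.8,"ty":2.18},{"tx":-1.8,"ty":2.18}]'
python3 -m handwheel '[{"tx":-1.8,"ty":2.18},{"tx":-1.8,"ty":2.18},{"tx":-1.8,"ty":2.18},{"tx":-1.8,"ty":2.18},{"tx":-1.8,"ty":2.18},{"tx":-1.8,"ty":2.18},{"tx":-1.8,"ty":2.18},{"tx":-1.8,"ty":2.18},{"tx":-1.8,"ty":2.18},{"tx":-1.8,"ty":2.18}]'
python3 -c "
from h import *
go(np.array([.515,.164,.27]),tool(130))"
```

```text
t 0.1 P [ 0.155 -0.605  0.228] F [-0.151  0.076 -0.62 ] j [-1.061  0.385  0.007 -0.    -1.194 -0.259] w 0.08525461103727394 0.0
shift cm [-53.947  65.572  -4.094] turn deg [40.103  0.989  2.745] shift after turn [-50.61   49.514 -47.05 ]validation failed for argument at $[0]...
validation failed for argument at $[0]...
validation failed for argument at $[0]...
```

```bash
python3 -m handwheel '[{"tx":-1.8,"ty":2.18,"tz":-0.4,"wx":0,"wy":0,"wz":0,"grip":1},{"tx":-1.8,"ty":2.18,"tz":-0.4,"wx":0,"wy":0,"wz":0,"grip":1},{"tx":-1.8,"ty":2.18,"tz":-0.4,"wx":0,"wy":0,"wz":0,"grip":1},{"tx":-1.8,"ty":2.18,"tz":-0.4,"wx":0,"wy":0,"wz":0,"grip":1},{"tx":-1.8,"ty":2.18,"tz":-0.4,"wx":0,"wy":0,"wz":0,"grip":1},{"tx":-1.8,"ty":2.18,"tz":-0.4,"wx":0,"wy":0,"wz":0,"grip":1},{"tx":-1.8,"ty":2.18,"tz":-0.4,"wx":0,"wy":0,"wz":0,"grip":1},{"tx":-1.8,"ty":2.18,"tz":-0.4,"wx":0,"wy":0,"wz":0,"grip":1},{"tx":-1.8,"ty":2.18,"tz":-0.4,"wx":0,"wy":0,"wz":0,"grip":1},{"tx":-1.8,"ty":2.18,"tz":-0.4,"wx":0,"wy":0,"wz":0,"grip":1}]'
```

```text
t: 0.93
position: [0.2754, -0.3481, 0.2687]
tool_rot: [[-0.969, -0.248, -0.0], [-0.248, 0.969, 0.001], [0.0, 0.001, -1.0]]
wrist_force: [0.6, 0.7, -0.4]
width: 0.0852
gripper_force: 0.0
```

Good; every key is required. Continue.

```bash
python3 -m handwheel '[{"tx":-1.8,"ty":2.18,"tz":0,"wx":0,"wy":0,"wz":0,"grip":1},{"tx":-1.8,"ty":2.18,"tz":0,"wx":0,"wy":0,"wz":0,"grip":1},{"tx":-1.8,"ty":2.18,"tz":0,"wx":0,"wy":0,"wz":0,"grip":1},{"tx":-1.8,"ty":2.18,"tz":0,"wx":0,"wy":0,"wz":0,"grip":1},{"tx":-1.8,"ty":2.18,"tz":0,"wx":0,"wy":0,"wz":0,"grip":1},{"tx":-1.8,"ty":2.18,"tz":0,"wx":0,"wy":0,"wz":0,"grip":1},{"tx":-1.8,"ty":2.18,"tz":0,"wx":0,"wy":0,"wz":0,"grip":1},{"tx":-1.8,"ty":2.18,"tz":0,"wx":0,"wy":0,"wz":0,"grip":1},{"tx":-1.8,"ty":2.18,"tz":0,"wx":0,"wy":0,"wz":0,"grip":1},{"tx":-1.8,"ty":2.18,"tz":0,"wx":0,"wy":0,"wz":0,"grip":1}]'
python3 -m handwheel '[{"tx":-1.8,"ty":2.18,"tz":0,"wx":0,"wy":0,"wz":0,"grip":1},{"tx":-1.8,"ty":2.18,"tz":0,"wx":0,"wy":0,"wz":0,"grip":1},{"tx":-1.8,"ty":2.18,"tz":0,"wx":0,"wy":0,"wz":0,"grip":1},{"tx":-1.8,"ty":2.18,"tz":0,"wx":0,"wy":0,"wz":0,"grip":1},{"tx":-1.8,"ty":2.18,"tz":0,"wx":0,"wy":0,"wz":0,"grip":1},{"tx":-1.8,"ty":2.18,"tz":0,"wx":0,"wy":0,"wz":0,"grip":1},{"tx":-1.8,"ty":2.18,"tz":0,"wx":0,"wy":0,"wz":0,"grip":1},{"tx":-1.8,"ty":2.18,"tz":0,"wx":0,"wy":0,"wz":0,"grip":1},{"tx":-1.8,"ty":2.18,"tz":0,"wx":0,"wy":0,"wz":0,"grip":1},{"tx":-1.8,"ty":2.18,"tz":0,"wx":0,"wy":0,"wz":0,"grip":1}]'
python3 -m handwheel '[{"tx":0,"ty":0,"tz":0,"wx":5,"wy":0.13,"wz":0.35,"grip":1},{"tx":0,"ty":0,"tz":0,"wx":5,"wy":0.13,"wz":0.35,"grip":1},{"tx":0,"ty":0,"tz":0,"wx":5,"wy":0.13,"wz":0.35,"grip":1},{"tx":0,"ty":0,"tz":0,"wx":5,"wy":0.13,"wz":0.35,"grip":1},{"tx":0,"ty":0,"tz":0,"wx":5,"wy":0.13,"wz":0.35,"grip":1},{"tx":0,"ty":0,"tz":0,"wx":5,"wy":0.13,"wz":0.35,"grip":1},{"tx":0,"ty":0,"tz":0,"wx":5,"wy":0.13,"wz":0.35,"grip":1},{"tx":0,"ty":0,"tz":0,"wx":5,"wy":0.13,"wz":0.35,"grip":1},{"tx":0,"ty":0,"tz":0,"wx":0,"wy":0,"wz":0,"grip":1},{"tx":0,"ty":0,"tz":0,"wx":0,"wy":0,"wz":0,"grip":1}]'
python3 -c "
from h import *
R=tool(130);go(PTOP+.007*R[:,2],R)"
```

```text
t: 1.77
position: [0.3956, -0.0923, 0.2686]
tool_rot: [[-0.969, -0.248, -0.0], [-0.248, 0.969, 0.0], [0.0, 0.0, -1.0]]
wrist_force: [-0.3, 0.3, 0.7]
width: 0.0856
gripper_force: 0.0
t: 2.6
position: [0.516, 0.1634, 0.2683]
tool_rot: [[-0.969, -0.248, -0.001], [-0.248, 0.969, -0.0], [0.001, -0.0, -1.0]]
wrist_force: [-0.5, -0.8, 0.3]
width: 0.0856
gripper_force: 0.0
t: 3.43
position: [0.5155, 0.1625, 0.2675]
tool_rot: [[-0.98, -0.155, 0.126], [-0.199, 0.75, -0.631], [0.003, -0.643, -0.766]]
wrist_force: [-1.1, 0.1, 0.8]
width: 0.0853
gripper_force: 0.0
t 3.43 P [0.515 0.162 0.267] F [-1.059  0.095  0.836] j [ 0.869  0.35  -0.309  0.535 -1.418 -2.46 ] w 0.08530116903946992 0.0
shift cm [ 0.047  1.496 11.261] turn deg [-0.033 -0.137  0.12 ] shift after turn [ 0.077  1.49  11.262]
```

```bash
python3 -m handwheel '[{"tx":0,"ty":0.5,"tz":0,"wx":0,"wy":0,"wz":0,"grip":1},{"tx":0,"ty":0.5,"tz":0,"wx":0,"wy":0,"wz":0,"grip":1},{"tx":0,"ty":0.5,"tz":0.8,"wx":0,"wy":0,"wz":0,"grip":1},{"tx":0,"ty":0,"tz":1.6,"wx":0,"wy":0,"wz":0,"grip":1},{"tx":0,"ty":0,"tz":1.6,"wx":0,"wy":0,"wz":0,"grip":1},{"tx":0,"ty":0,"tz":1.6,"wx":0,"wy":0,"wz":0,"grip":1},{"tx":0,"ty":0,"tz":1.6,"wx":0,"wy":0,"wz":0,"grip":1},{"tx":0,"ty":0,"tz":1.6,"wx":0,"wy":0,"wz":0,"grip":1},{"tx":0,"ty":0,"tz":1.6,"wx":0,"wy":0,"wz":0,"grip":1},{"tx":0,"ty":0,"tz":0.8,"wx":0,"wy":0,"wz":0,"grip":1}]'
python3 - <<'E'
from h import *; import cv2
R=tool(130);go(PTOP+.007*R[:,2],R)
a=cv2.resize(ctrl.snapshot("side")[120:300,200:400],None,fx=3,fy=3);b=cv2.resize(ctrl.snapshot("top")[110:290,260:326],None,fx=3,fy=3)
cv2.imwrite("pics/ins.png",np.clip(np.hstack([a,b])*1.4,0,255).astype('uint8'))
E
```

```text
t: 4.27
position: [0.5271, 0.1009, 0.1719]
tool_rot: [[-0.981, -0.152, 0.124], [-0.196, 0.751, -0.631], [0.002, -0.643, -0.766]]
wrist_force: [-0.0, -0.1, 0.2]
width: 0.0854
gripper_force: 0.0
t 4.27 P [0.527 0.101 0.172] F [-0.008 -0.053  0.188] j [ 0.764  0.406 -0.511  0.632 -1.162 -2.546] w 0.085376768238792 0.0
shift cm [-0.014  0.149 -0.089] turn deg [-0.013 -0.222 -0.049] shift after turn [-0.015  0.149 -0.089]
```

View pics/ins.png

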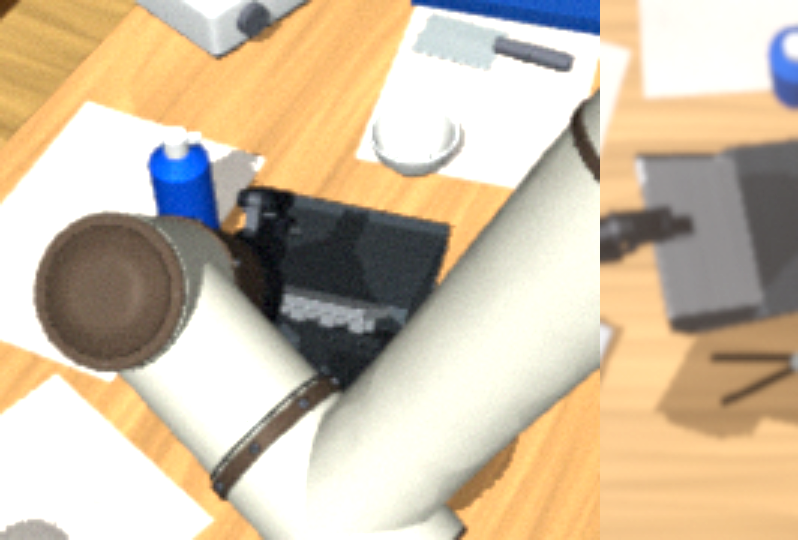

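The finger straddles the plate's upper edge near its middle (about (680,225) in the right panel), with nothing else touched. Closing.

```bash
python3 -m handwheel '[{"tx":0,"ty":0,"tz":0,"wx":0,"wy":0,"wz":0,"grip":0.6},{"tx":0,"ty":0,"tz":0,"wx":0,"wy":0,"wz":0,"grip":0.4},{"tx":0,"ty":0,"tz":0,"wx":0,"wy":0,"wz":0,"grip":0.2},{"tx":0,"ty":0,"tz":0,"wx":0,"wy":0,"wz":0,"grip":0},{"tx":0,"ty":0,"tz":0,"wx":0,"wy":0,"wz":0,"grip":0},{"tx":0,"ty":0,"tz":0,"wx":0,"wy":0,"wz":0,"grip":0},{"tx":0,"ty":0,"tz":0,"wx":0,"wy":0,"wz":0,"grip":0},{"tx":0,"ty":0,"tz":0,"wx":0,"wy":0,"wz":0,"grip":0},{"tx":0,"ty":0,"tz":0,"wx":0,"wy":0,"wz":0,"grip":0},{"tx":0,"ty":0,"tz":0,"wx":0,"wy":0,"wz":0,"grip":0}]'
python3 - <<'E'
from h import *
s=ctrl.get_state(); P=s["position"];R=s["tool_rot"];print(s["wrist_force"],R.T@s["wrist_force"],s["gripper_force"],s["width"])
# plate lower edge is ~0.111 ahead of TCP
low=P+.113*R[:,2];d=low-RIDGE;print("low edge in stand",d@xs,d@ys,d[2]+.088)
E
```

```text
t: 5.2
position: [0.5282, 0.1034, 0.1737]
tool_rot: [[-0.98, -0.152, 0.128], [-0.199, 0.751, -0.63], [-0.001, -0.642, -0.766]]
wrist_force: [-1.5, 3.5, 2.4]
width: 0.0056
gripper_force: 60.2
[-1.497  3.531  2.446] [ 0.762  1.308 -4.289] 60.15139287337661 0.0055817477858996455
low edge in stand -0.002305221207222084 0.0001424860297481408 0.08711684026795441
```

```bash
cat >> h.py <<'E'
def screw(P0,R0,P1,R1,N):
    Q=Ro.from_rotvec(Ro.from_matrix(R0.T@R1).as_rotvec()/N).as_matrix()
    M=sum(R0@np.linalg.matrix_power(Q,k) for k in range(N)); d=np.linalg.solve(M,P1-P0)
    print("per row shift",d*100,"turn",Ro.from_matrix(Q).as_rotvec(degrees=True))
    P,R=P0,R0
    for k in range(N):
        P=P+R@d;R=R@Q;out=[]
        for q in(.113,.0):
            for n in (-.004,.004):
                e=P+R@[0,n,q]-RIDGE;out+=[e@xs*1e3,e[2]*1e3+88]
        if k%4==3:print(k,np.round(out))
E
python3 - <<'E'
from h import *
s=ctrl.get_state();R0=s["tool_rot"];P0=s["position"]-.025*R0[:,2]
R1=tool(60);low=RIDGE+.029*xs+(.084-.088)*zs
screw(P0,R0,low-.113*R1[:,2],R1,20)
E
```

```text
per row shift [ 0.    -0.926  0.168] turn [-3.499  0.002 -0.001]
3 [ -4. 109. -11. 105. -53. 210. -60. 207.]
7 [  8. 105.  -0. 104. -16. 216. -24. 214.]
11 [ 18. 100.  10. 100.  22. 213.  14. 213.]
15 [ 26.  92.  18.  94.  57. 200.  50. 203.]
19 [ 32.  82.  26.  86.  89. 180.  82. 184.]
```

```bash
python3 -m handwheel '[{"tx":0,"ty":0,"tz":-0.3,"wx":0,"wy":0,"wz":0,"grip":0},{"tx":0,"ty":0,"tz":-0.5,"wx":0,"wy":0,"wz":0,"grip":0},{"tx":0,"ty":0,"tz":-0.5,"wx":0,"wy":0,"wz":0,"grip":0},{"tx":0,"ty":0,"tz":-0.5,"wx":0,"wy":0,"wz":0,"grip":0},{"tx":0,"ty":0,"tz":-0.5,"wx":0,"wy":0,"wz":0,"grip":0},{"tx":0,"ty":0,"tz":-0.2,"wx":0,"wy":0,"wz":0,"grip":0},{"tx":0,"ty":0,"tz":0,"wx":0,"wy":0,"wz":0,"grip":0},{"tx":0,"ty":0,"tz":0,"wx":0,"wy":0,"wz":0,"grip":0},{"tx":0,"ty":0,"tz":0,"wx":0,"wy":0,"wz":0,"grip":0},{"tx":0,"ty":0,"tz":0,"wx":0,"wy":0,"wz":0,"grip":0}]'
python3 -m handwheel '[{"tx":0,"ty":-0.93,"tz":0.17,"wx":-3.5,"wy":0,"wz":0,"grip":0},{"tx":0,"ty":-0.93,"tz":0.17,"wx":-3.5,"wy":0,"wz":0,"grip":0},{"tx":0,"ty":-0.93,"tz":0.17,"wx":-3.5,"wy":0,"wz":0,"grip":0},{"tx":0,"ty":-0.93,"tz":0.17,"wx":-3.5,"wy":0,"wz":0,"grip":0},{"tx":0,"ty":-0.93,"tz":0.17,"wx":-3.5,"wy":0,"wz":0,"grip":0},{"tx":0,"ty":-0.93,"tz":0.17,"wx":-3.5,"wy":0,"wz":0,"grip":0},{"tx":0,"ty":-0.93,"tz":0.17,"wx":-3.5,"wy":0,"wz":0,"grip":0},{"tx":0,"ty":-0.93,"tz":0.17,"wx":-3.5,"wy":0,"wz":0,"grip":0},{"tx":0,"ty":-0.93,"tz":0.17,"wx":-3.5,"wy":0,"wz":0,"grip":0},{"tx":0,"ty":-0.93,"tz":0.17,"wx":-3.5,"wy":0,"wz":0,"grip":0}]'
python3 - <<'E'
from h import *
s=ctrl.get_state();R0=s["tool_rot"];P0=s["position"];print(s["joints"])
R1=tool(60);low=RIDGE+.029*xs+(.084-.088)*zs
screw(P0,R0,low-.113*R1[:,2],R1,10)
E
```

```text
t: 6.03
position: [0.5246, 0.1183, 0.1923]
tool_rot: [[-0.98, -0.152, 0.127], [-0.198, 0.751, -0.63], [0.001, -0.643, -0.766]]
wrist_force: [-0.6, -0.6, -2.1]
width: 0.0055
gripper_force: 59.3
t: 6.87
position: [0.5419, 0.0292, 0.215]
tool_rot: [[-0.98, -0.198, 0.015], [-0.199, 0.976, -0.084], [0.002, -0.085, -0.996]]
wrist_force: [-0.1, 0.3, -2.7]
width: 0.0051
gripper_force: 59.2
[ 0.4    0.252 -0.26   0.094 -1.079 -1.816]
per row shift [-0.013 -0.91   0.169] turn [-3.488 -0.009 -0.006]
3 [ 23.  96.  15.  97.  41. 207.  33. 209.]
7 [ 30.  87.  23.  90.  74. 191.  67. 194.]
```

Weight is on the wrist (~2.7 N), the plate is held. Continue the tip.

```bash
python3 -m handwheel '[{"tx":0,"ty":-0.91,"tz":0.17,"wx":-3.5,"wy":0,"wz":0,"grip":0},{"tx":0,"ty":-0.91,"tz":0.17,"wx":-3.5,"wy":0,"wz":0,"grip":0},{"tx":0,"ty":-0.91,"tz":0.17,"wx":-3.5,"wy":0,"wz":0,"grip":0},{"tx":0,"ty":-0.91,"tz":0.17,"wx":-3.5,"wy":0,"wz":0,"grip":0},{"tx":0,"ty":-0.91,"tz":0.17,"wx":-3.5,"wy":0,"wz":0,"grip":0},{"tx":0,"ty":-0.91,"tz":0.17,"wx":-3.5,"wy":0,"wz":0,"grip":0},{"tx":0,"ty":-0.91,"tz":0.17,"wx":-3.5,"wy":0,"wz":0,"grip":0},{"tx":0,"ty":-0.91,"tz":0.17,"wx":-3.5,"wy":0,"wz":0,"grip":0},{"tx":0,"ty":-0.91,"tz":0.17,"wx":-3.5,"wy":0,"wz":0,"grip":0},{"tx":0,"ty":-0.91,"tz":0.17,"wx":-3.5,"wy":0,"wz":0,"grip":0}]'
python3 - <<'E'
from h import *; import cv2
s=ctrl.get_state();R=s["tool_rot"];P=s["position"];print(s["joints"])
for q in(.113,-.007):
  e=P+R[:,2]*q-RIDGE;print(e@xs,e@ys,e[2]+.088)
a=cv2.resize(ctrl.snapshot("side")[120:320,200:400],None,fx=3,fy=3)
cv2.imwrite("pics/tip.png",np.clip(a*1.4,0,255).astype('uint8'))
E
```

```text
t: 7.7
position: [0.5591, -0.0543, 0.1816]
tool_rot: [[-0.98, -0.171, -0.101], [-0.199, 0.848, 0.492], [0.001, 0.502, -0.865]]
wrist_force: [0.9, 0.1, -3.3]
width: 0.0052
gripper_force: 59.2
[-0.104  0.447  0.067 -0.508 -1.39  -1.123]
0.029078645023129828 -0.0011585934400510237 0.08384767253318173
0.08930413545817985 -0.0010434546150130397 0.1876401435747205
```

View pics/tip.png

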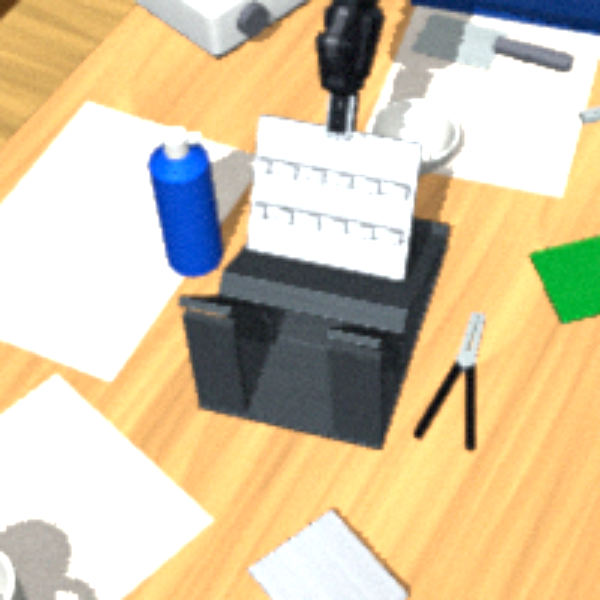

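```bash
python3 - <<'E'
from h import *
s=ctrl.get_state();R0=s["tool_rot"];P0=s["position"]
R1=tool(49);low=RIDGE+.024*xs+(.082-.088)*zs+.003*ys
screw(P0,R0,low-.113*R1[:,2],R1,6)
E
```

```text
per row shift [-0.081 -0.243  0.061] turn [-1.789 -0.02  -0.065]
3 [ 30.  79.  23.  84.  98. 169.  92. 174.]
```

```bash
python3 -m handwheel '[{"tx":-0.08,"ty":-0.24,"tz":0.06,"wx":-1.8,"wy":0,"wz":-0.06,"grip":0},{"tx":-0.08,"ty":-0.24,"tz":0.06,"wx":-1.8,"wy":0,"wz":-0.06,"grip":0},{"tx":-0.08,"ty":-0.24,"tz":0.06,"wx":-1.8,"wy":0,"wz":-0.06,"grip":0},{"tx":-0.08,"ty":-0.24,"tz":0.06,"wx":-1.8,"wy":0,"wz":-0.06,"grip":0},{"tx":-0.08,"ty":-0.24,"tz":0.06,"wx":-1.8,"wy":0,"wz":-0.06,"grip":0},{"tx":-0.08,"ty":-0.24,"tz":0.06,"wx":-1.8,"wy":0,"wz":-0.06,"grip":0},{"tx":0,"ty":0,"tz":0,"wx":0,"wy":0,"wz":0,"grip":0},{"tx":0,"ty":0,"tz":0,"wx":0,"wy":0,"wz":0,"grip":0},{"tx":0,"ty":0,"tz":0,"wx":0,"wy":0,"wz":0,"grip":0},{"tx":0,"ty":0,"tz":0,"wx":0,"wy":0,"wz":0,"grip":0}]'
python3 -c "
from h import *
s=ctrl.get_state();R=s['tool_rot'];P=s['position']
e=P+R[:,2]*.113-RIDGE;print(e@xs,e@ys,e[2]+.088,s['wrist_force'])"
```

```text
t: 8.58
position: [0.5662, -0.0616, 0.1711]
tool_rot: [[-0.979, -0.157, -0.13], [-0.204, 0.741, 0.64], [-0.004, 0.653, -0.757]]
wrist_force: [0.2, 0.8, -3.2]
width: 0.006
gripper_force: 59.3
0.02057502211055418 0.0044817552895346745 0.0855170376209017 [ 0.208  0.757 -3.247]
```

```bash
python3 -m handwheel '[{"tx":0,"ty":-0.1,"tz":0.11,"wx":0,"wy":0,"wz":0,"grip":0},{"tx":0,"ty":-0.1,"tz":0.11,"wx":0,"wy":0,"wz":0,"grip":0},{"tx":0,"ty":0,"tz":0,"wx":0,"wy":0,"wz":0,"grip":0},{"tx":0,"ty":0,"tz":0,"wx":0,"wy":0,"wz":0,"grip":0.35},{"tx":0,"ty":0,"tz":0,"wx":0,"wy":0,"wz":0,"grip":0.35},{"tx":0,"ty":0,"tz":0,"wx":0,"wy":0,"wz":0,"grip":0.35},{"tx":0,"ty":0,"tz":0,"wx":0,"wy":0,"wz":0,"grip":0.35},{"tx":0,"ty":0,"tz":0,"wx":0,"wy":0,"wz":0,"grip":0.35},{"tx":0,"ty":0,"tz":0,"wx":0,"wy":0,"wz":0,"grip":0.35},{"tx":0,"ty":0,"tz":0,"wx":0,"wy":0,"wz":0,"grip":0.35}]'
python3 -m handwheel '[{"tx":0,"ty":0,"tz":-1.5,"wx":0,"wy":0,"wz":0,"grip":0.35},{"tx":0,"ty":0,"tz":-3,"wx":0,"wy":0,"wz":0,"grip":0.35},{"tx":0,"ty":0,"tz":-3,"wx":0,"wy":0,"wz":0,"grip":0.35},{"tx":0,"ty":0,"tz":-3,"wx":0,"wy":0,"wz":0,"grip":0.35},{"tx":0,"ty":0,"tz":-1.5,"wx":0,"wy":0,"wz":0,"grip":0.35},{"tx":0,"ty":0,"tz":0,"wx":0,"wy":0,"wz":0,"grip":0},{"tx":0,"ty":0,"tz":0,"wx":0,"wy":0,"wz":0,"grip":0},{"tx":0,"ty":0,"tz":0,"wx":0,"wy":0,"wz":0,"grip":0},{"tx":0,"ty":0,"tz":0,"wx":0,"wy":0,"wz":0,"grip":0},{"tx":0,"ty":0,"tz":0,"wx":0,"wy":0,"wz":0,"grip":0}]'
python3 - <<'E'
from h import *; import cv2
cv2.imwrite("pics/side1.png",ctrl.snapshot("side"));cv2.imwrite("pics/top1.png",ctrl.snapshot("top"))
a=cv2.resize(cv2.imread("pics/side1.png")[170:290,230:360],None,fx=4,fy=4)[:480];b=cv2.resize(cv2.imread("pics/top1.png")[140:230,285:365],None,fx=3,fy=3)
b=cv2.copyMakeBorder(b,0,480-b.shape[0],0,0,cv2.BORDER_CONSTANT)
cv2.imwrite("pics/land.png",np.clip(np.hstack([a,b])*1.,0,255).astype('uint8'))
E
```

```text
t: 9.42
position: [0.5664, -0.0621, 0.1679]
tool_rot: [[-0.979, -0.156, -0.13], [-0.203, 0.741, 0.64], [-0.004, 0.653, -0.757]]
wrist_force: [-0.0, -0.3, -0.6]
width: 0.0299
gripper_force: 0.5
t: 10.25
position: [0.5814, -0.1378, 0.2575]
tool_rot: [[-0.979, -0.155, -0.133], [-0.204, 0.74, 0.641], [-0.001, 0.654, -0.756]]
wrist_force: [0.8, 0.1, -0.5]
width: 0.0002
gripper_force: 0.0
```

View pics/land.png

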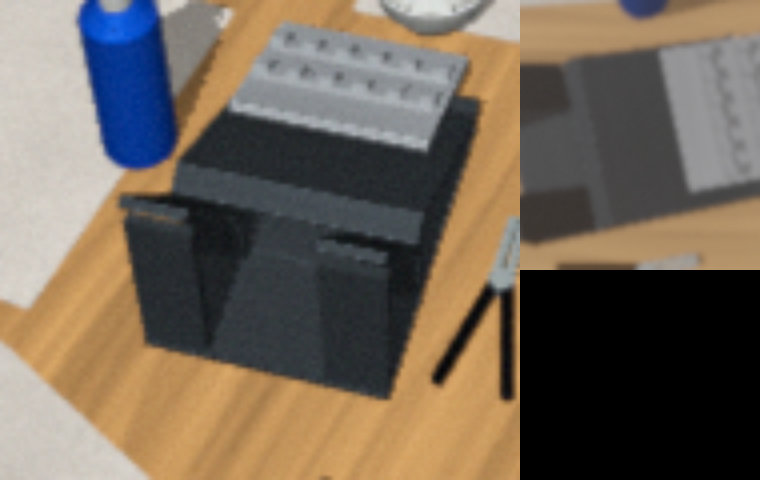

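```bash
python3 - <<'E'
from h import *; import cv2
a=cv2.resize(cv2.imread("pics/side1.png")[165:225,270:360],None,fx=6,fy=6,interpolation=2);b=cv2.resize(cv2.imread("pics/top1.png")[140:215,300:390],None,fx=6,fy=6,interpolation=2)[:,:]
cv2.imwrite("pics/land2.png",np.vstack([a,b])[:600] if 0 else cv2.copyMakeBorder(np.clip(b*1.3,0,255).astype('uint8'),0,0,0,0,0))
m=cv2.imread("pics/side1.png").astype(int)
g=m.min(2);sat=m.max(2)-g
k=((g>85)&(sat<30)).astype('uint8');k[:165]=0;k[230:]=0;k[:,:275]=0;k[:,350:]=0
c=max(cv2.findContours(k,0,2)[0],key=cv2.contourArea);print(cv2.contourArea(c),cv2.boxPoints(cv2.minAreaRect(c)),cv2.approxPolyDP(c,3,True)[:,0])
E
```

```text
1166.5 [[286.538 197.308]
 [291.423 172.885]
 [346.423 183.885]
 [341.538 208.308]] [[287 195]
 [336 207]
 [346 184]
 [300 176]]
```

View pics/land2.png

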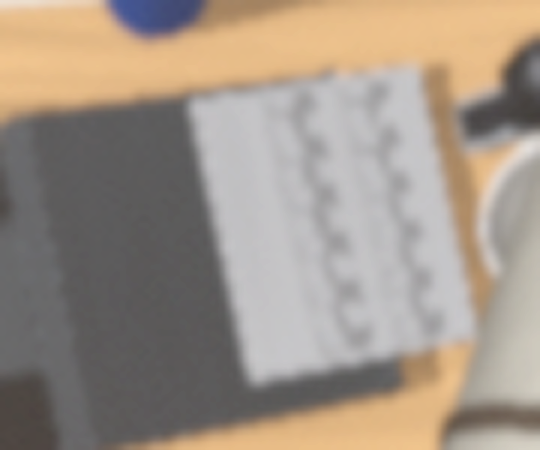

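```bash
python3 - <<'E'
from h import *
T=lambda u,v:(300+u/6-.4,140+v/6-.4); S=lambda u,v:(230+u/4-.4,170+v/4-.4)
for p,q in(((190,98),(232,103)),((250,385),(430,148)),((475,335),(468,62)),((420,68),(280,25))):
    X,r=tri(T(*p),S(*q)); d=X-RIDGE;print(d@xs,d@ys,X[2],r)
E
```

```text
0.07639350039524383 0.07351959709709145 0.060664020675393615 0.0020194606830043317
0.074924656140082 -0.06660771634213312 0.05751135501826721 0.0002555316616994226
0.1902555679171257 -0.0642145165503372 0.019878462660027352 0.0006464949268540617
0.19252433028847463 0.07498162318109142 0.0185481691355201 0.005659180176595727
```

The plate flipped, teeth up, but slid and overhangs the stop by ~43 mm (lower edge at stand x≈0.191). I'll pinch its upper toothed ridge from above and set it back.

```bash
python3 - <<'E'
from h import *
R=tool(71.5);n=-R[:,2]; base=RIDGE+.1136*xs+.004*ys+(.0467-.088)*zs
go(base+n*.060,R)
E
```

```text
t 10.35 P [ 0.582 -0.138  0.258] F [ 0.27  -0.218  0.674] j [-0.303  0.54   0.377 -0.622 -1.762 -1.071] w -2.508026368902371e-06 0.0
shift cm [ 0.046 -7.083 14.273] turn deg [22.34  -0.037  0.308] shift after turn [ 0.034 -1.126 15.894]
```

```bash
python3 -m handwheel '[{"tx":0,"ty":0,"tz":0,"wx":4.47,"wy":0,"wz":0.06,"grip":0.3},{"tx":0,"ty":0,"tz":0,"wx":4.47,"wy":0,"wz":0.06,"grip":0.3},{"tx":0,"ty":0,"tz":0,"wx":4.47,"wy":0,"wz":0.06,"grip":0.3},{"tx":0,"ty":0,"tz":0,"wx":4.47,"wy":0,"wz":0.06,"grip":0.3},{"tx":0,"ty":0,"tz":0,"wx":4.47,"wy":0,"wz":0.06,"grip":0.3},{"tx":0,"ty":-0.23,"tz":3,"wx":0,"wy":0,"wz":0,"grip":0.3},{"tx":0,"ty":-0.23,"tz":3,"wx":0,"wy":0,"wz":0,"grip":0.3},{"tx":0,"ty":-0.23,"tz":3,"wx":0,"wy":0,"wz":0,"grip":0.3},{"tx":0,"ty":-0.23,"tz":3,"wx":0,"wy":0,"wz":0,"grip":0.3},{"tx":0,"ty":-0.23,"tz":3,"wx":0,"wy":0,"wz":0,"grip":0.3}]'
python3 - <<'E'
from h import *;import cv2
R=tool(71.5);n=-R[:,2]; base=RIDGE+.1136*xs+.004*ys+(.0467-.088)*zs
go(base+n*.040,R)
a=ctrl.snapshot("side");cv2.imwrite("pics/pre.png",cv2.resize(a[140:230,250:370],None,fx=5,fy=5,interpolation=2))
E
```

```text
t: 11.18
position: [0.5743, -0.1022, 0.1114]
tool_rot: [[-0.98, -0.19, -0.062], [-0.2, 0.93, 0.31], [-0.001, 0.316, -0.949]]
wrist_force: [0.2, 0.5, -0.1]
width: 0.0258
gripper_force: 0.0
t 11.18 P [ 0.574 -0.102  0.111] F [ 0.225  0.488 -0.07 ] j [-0.074  0.498 -0.036 -0.34  -1.149 -1.137] w 0.025787478180372678 0.0
shift cm [0.033 0.049 2.842] turn deg [-0.063  0.05   0.026] shift after turn [0.031 0.046 2.842]
```

View pics/pre.png

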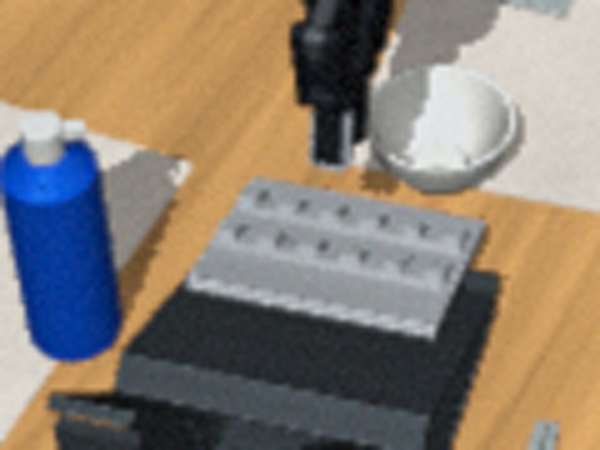

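```bash
python3 -m handwheel '[{"tx":0.03,"ty":0.05,"tz":0.7,"wx":0,"wy":0,"wz":0,"grip":0.3},{"tx":0,"ty":0,"tz":0.7,"wx":0,"wy":0,"wz":0,"grip":0.3},{"tx":0,"ty":0,"tz":0.7,"wx":0,"wy":0,"wz":0,"grip":0.3},{"tx":0,"ty":0,"tz":0.7,"wx":0,"wy":0,"wz":0,"grip":0.3},{"tx":0,"ty":0,"tz":0.4,"wx":0,"wy":0,"wz":0,"grip":0.3},{"tx":0,"ty":0,"tz":0.3,"wx":0,"wy":0,"wz":0,"grip":0.3},{"tx":0,"ty":0,"tz":0.3,"wx":0,"wy":0,"wz":0,"grip":0.3},{"tx":0,"ty":0,"tz":0.2,"wx":0,"wy":0,"wz":0,"grip":0.3},{"tx":0,"ty":0,"tz":0,"wx":0,"wy":0,"wz":0,"grip":0.3},{"tx":0,"ty":0,"tz":0,"wx":0,"wy":0,"wz":0,"grip":0.3}]'
python3 - <<'E'
from h import *
R=tool(71.5);n=-R[:,2]; base=RIDGE+.1136*xs+.004*ys+(.0467-.088)*zs
go(base+n*.025,R)
E
```

```text
t: 12.07
position: [0.5719, -0.0902, 0.0749]
tool_rot: [[-0.98, -0.189, -0.062], [-0.199, 0.93, 0.31], [-0.001, 0.316, -0.949]]
wrist_force: [0.0, 1.6, -0.1]
width: 0.0256
gripper_force: 0.0
t 12.07 P [ 0.572 -0.09   0.075] F [ 0.036  1.596 -0.083] j [-0.056  0.532 -0.079 -0.356 -1.071 -1.124] w 0.025551089115254062 0.0
shift cm [0.038 0.048 0.494] turn deg [-0.068  0.059 -0.002] shift after turn [0.037 0.047 0.494]
```

```bash
python3 -m handwheel '[{"tx":0,"ty":0,"tz":0.2,"wx":0,"wy":0,"wz":0,"grip":0.3},{"tx":0,"ty":0,"tz":0.2,"wx":0,"wy":0,"wz":0,"grip":0.3},{"tx":0,"ty":0,"tz":0,"wx":0,"wy":0,"wz":0,"grip":0.2},{"tx":0,"ty":0,"tz":0,"wx":0,"wy":0,"wz":0,"grip":0.1},{"tx":0,"ty":0,"tz":0,"wx":0,"wy":0,"wz":0,"grip":0},{"tx":0,"ty":0,"tz":0,"wx":0,"wy":0,"wz":0,"grip":0},{"tx":0,"ty":0,"tz":0,"wx":0,"wy":0,"wz":0,"grip":0},{"tx":0,"ty":0,"tz":0,"wx":0,"wy":0,"wz":0,"grip":0},{"tx":0,"ty":0,"tz":0,"wx":0,"wy":0,"wz":0,"grip":0},{"tx":0,"ty":0,"tz":0,"wx":0,"wy":0,"wz":0,"grip":0}]'
python3 - <<'E'
from h import *
s=ctrl.get_state();R=s["tool_rot"];P=s["position"];e=P-RIDGE
print(s["wrist_force"],e@xs,e@ys,P[2])
base=RIDGE+.1136*xs+.004*ys+(.0467-.088)*zs;print(R.T@(base-P))
E
```

```text
t: 12.9
position: [0.5716, -0.0889, 0.0711]
tool_rot: [[-0.98, -0.189, -0.062], [-0.199, 0.93, 0.31], [-0.001, 0.316, -0.949]]
wrist_force: [-0.6, -0.2, 0.3]
width: 0.0001
gripper_force: 0.0
[-0.568 -0.211  0.26 ] 0.12220727171343221 0.0042948615462543305 0.07105036854035245
[0.    0.    0.026]
```

```bash
python3 - <<'E'
from h import *; import cv2
m0=ctrl.snapshot("side");cv2.imwrite("pics/side2.png",m0);cv2.imwrite("pics/top2.png",ctrl.snapshot("top"))
for f in("side1","side2"):
    m=cv2.imread(f"pics/{f}.png").astype(int);g=m.min(2);sat=m.max(2)-g
    k=((g>85)&(sat<30)).astype('uint8');k[:165]=0;k[230:]=0;k[:,:275]=0;k[:,350:]=0
    c=max(cv2.findContours(k,0,2)[0],key=cv2.contourArea);print(f,cv2.approxPolyDP(c,3,True)[:,0].tolist())
# projected expected points in side view: tip, ridge
def proj(n,X):
    c=ctrl.get_calibration(n);p=c["mtx"]@c["orientation"].T@(X-c["xyz"]);return p[:2]/p[2]
s=ctrl.get_state();print("tip",proj("side",s["position"]+.022*s["tool_rot"][:,2]))
for a in(.0757,.1136,.1515,.1895):print(a,[proj("side",RIDGE+a*xs+y*ys+(.0595-.088-(a-.0757)*.335)*zs).round(1).tolist() for y in(-.066,.074)])
a=cv2.resize(m0[160:230,270:360],None,fx=8,fy=8,interpolation=2)[:560,:720]
cv2.imwrite("pics/miss.png",a)
E
```

```text
side1 [[287, 195], [336, 207], [346, 184], [300, 176]]
side2 [[287, 195], [336, 207], [346, 184], [323, 179], [320, 184], [320, 176], [316, 185], [312, 177], [300, 176]]
tip [315.9   192.399]
0.0757 [[337.0, 205.9], [287.0, 195.7]]
0.1136 [[340.5, 198.6], [291.7, 188.9]]
0.1515 [[343.9, 191.6], [296.2, 182.3]]
0.1895 [[347.0, 185.0], [300.5, 176.1]]
```

View pics/miss.png

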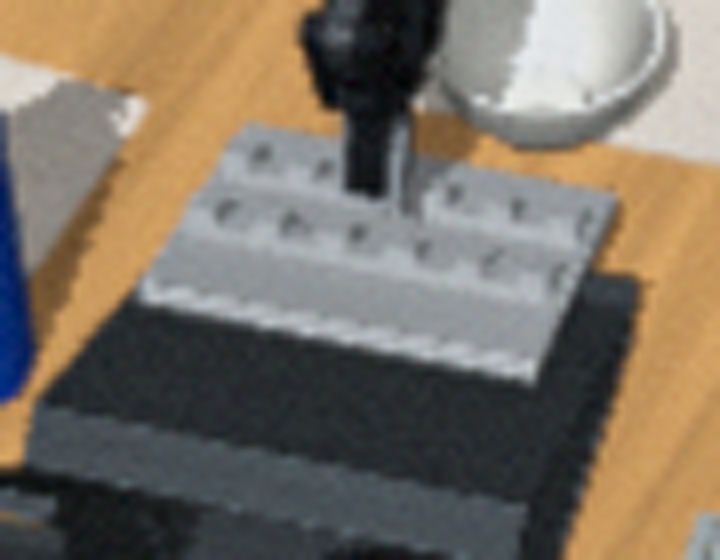

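```bash
python3 - <<'E'
from h import *
def proj(n,X):
    c=ctrl.get_calibration(n);p=c["mtx"]@c["orientation"].T@(X-c["xyz"]);return (p[:2]/p[2]).round(1)
R=np.array([[-0.98,-0.19,-0.062],[-0.2,0.93,0.31],[-0.001,0.316,-0.949]])
for nm,P,ys_ in(("pre",np.array([.5743,-.1022,.1114]),(-.013,-.027,.013,.027)),("shut",np.array([.5716,-.0889,.0711]),(-.014,0,.014))):
  for q in(.022,.01,.0):
    print(nm,q,[proj("side",P+R@[0,y,q]).tolist() for y in ys_])
E
```

```text
pre 0.022 [[318.1, 176.7], [319.5, 174.4], [315.5, 181.0], [314.0, 183.4]]
pre 0.01 [[318.4, 172.8], [319.8, 170.5], [315.8, 177.1], [314.3, 179.5]]
pre 0.0 [[318.7, 169.5], [320.0, 167.3], [316.0, 173.8], [314.5, 176.1]]
shut 0.022 [[317.3, 190.0], [315.9, 192.4], [314.5, 194.8]]
shut 0.01 [[317.6, 186.2], [316.2, 188.6], [314.7, 191.0]]
shut 0.0 [[317.8, 183.1], [316.4, 185.4], [314.9, 187.8]]
```

```bash
python3 -m handwheel '[{"tx":0,"ty":0,"tz":0,"wx":0,"wy":0,"wz":0,"grip":0.3},{"tx":0,"ty":0,"tz":0,"wx":0,"wy":0,"wz":0,"grip":0.3},{"tx":0,"ty":0,"tz":0,"wx":0,"wy":0,"wz":0,"grip":0.3},{"tx":0,"ty":0,"tz":0.2,"wx":0,"wy":0,"wz":0,"grip":0.3},{"tx":0,"ty":0,"tz":0.2,"wx":0,"wy":0,"wz":0,"grip":0.3},{"tx":0,"ty":0,"tz":0.2,"wx":0,"wy":0,"wz":0,"grip":0.3},{"tx":0,"ty":0,"tz":0.2,"wx":0,"wy":0,"wz":0,"grip":0.3},{"tx":0,"ty":0,"tz":0.2,"wx":0,"wy":0,"wz":0,"grip":0.3},{"tx":0,"ty":0,"tz":0,"wx":0,"wy":0,"wz":0,"grip":0.3},{"tx":0,"ty":0,"tz":0,"wx":0,"wy":0,"wz":0,"grip":0.3}]'
```

```text
t: 13.83
position: [0.5708, -0.0857, 0.0613]
tool_rot: [[-0.98, -0.189, -0.063], [-0.199, 0.93, 0.31], [-0.0, 0.316, -0.949]]
wrist_force: [-0.4, -0.2, 0.1]
width: 0.0255
gripper_force: 0.0
```

```bash
python3 -m handwheel '[{"tx":0,"ty":0,"tz":0.15,"wx":0,"wy":0,"wz":0,"grip":0.3},{"tx":0,"ty":0,"tz":0.15,"wx":0,"wy":0,"wz":0,"grip":0.3},{"tx":0,"ty":0,"tz":0.15,"wx":0,"wy":0,"wz":0,"grip":0.3},{"tx":0,"ty":0,"tz":0.15,"wx":0,"wy":0,"wz":0,"grip":0.3},{"tx":0,"ty":0,"tz":0,"wx":0,"wy":0,"wz":0,"grip":0.2},{"tx":0,"ty":0,"tz":0,"wx":0,"wy":0,"wz":0,"grip":0.1},{"tx":0,"ty":0,"tz":0,"wx":0,"wy":0,"wz":0,"grip":0},{"tx":0,"ty":0,"tz":0,"wx":0,"wy":0,"wz":0,"grip":0},{"tx":0,"ty":0,"tz":0,"wx":0,"wy":0,"wz":0,"grip":0},{"tx":0,"ty":0,"tz":0,"wx":0,"wy":0,"wz":0,"grip":0}]'
```

```text
t: 14.67
position: [0.5714, -0.0848, 0.0566]
tool_rot: [[-0.98, -0.19, -0.06], [-0.199, 0.93, 0.309], [-0.003, 0.315, -0.949]]
wrist_force: [0.5, -4.7, 4.3]
width: -0.0003
gripper_force: 2.3
```

```bash
python3 -m handwheel '[{"tx":0,"ty":0,"tz":-0.2,"wx":0,"wy":0,"wz":0,"grip":0.3},{"tx":0,"ty":0,"tz":0,"wx":0,"wy":0,"wz":0,"grip":0.32},{"tx":0,"ty":0,"tz":0,"wx":0,"wy":0,"wz":0,"grip":0.32},{"tx":0,"ty":0,"tz":0.1,"wx":0,"wy":0,"wz":0,"grip":0.32},{"tx":0,"ty":0,"tz":0.2,"wx":0,"wy":0,"wz":0,"grip":0.32},{"tx":0,"ty":0,"tz":0.2,"wx":0,"wy":0,"wz":0,"grip":0.32},{"tx":0,"ty":0,"tz":0.2,"wx":0,"wy":0,"wz":0,"grip":0.32},{"tx":0,"ty":0,"tz":0.2,"wx":0,"wy":0,"wz":0,"grip":0.32},{"tx":0,"ty":0,"tz":0,"wx":0,"wy":0,"wz":0,"grip":0.32},{"tx":0,"ty":0,"tz":0,"wx":0,"wy":0,"wz":0,"grip":0.32}]'
python3 - <<'E'
from h import *; import cv2
R=tool(71.5);base=RIDGE+.1136*xs+.004*ys+(.0467-.088)*zs
go(base-R[:,2]*.003,R)
m0=ctrl.snapshot("side");cv2.imwrite("pics/side3.png",m0)
m=m0.astype(int);g=m.min(2);sat=m.max(2)-g
k=((g>85)&(sat<30)).astype('uint8');k[:165]=0;k[230:]=0;k[:,:275]=0;k[:,350:]=0
c=max(cv2.findContours(k,0,2)[0],key=cv2.contourArea);print(cv2.approxPolyDP(c,3,True)[:,0].tolist())
E
```

```text
t: 15.5
position: [0.57, -0.0817, 0.049]
tool_rot: [[-0.98, -0.189, -0.063], [-0.199, 0.93, 0.31], [-0.0, 0.316, -0.949]]
wrist_force: [-0.2, 0.4, -0.8]
width: 0.0273
gripper_force: 0.0
t 15.5 P [ 0.57  -0.082  0.049] F [-0.187  0.444 -0.816] j [-0.043  0.559 -0.106 -0.369 -1.017 -1.113] w 0.027271149256394397 0.0
shift cm [ 0.019  0.044 -0.046] turn deg [-0.052  0.02  -0.01 ] shift after turn [ 0.019  0.044 -0.046]
[[286, 196], [335, 208], [346, 186], [323, 180], [322, 189], [318, 186], [314, 195], [310, 193], [311, 184], [301, 176]]
```

```bash
python3 -m handwheel '[{"tx":0,"ty":0,"tz":0,"wx":0,"wy":0,"wz":0,"grip":0.2},{"tx":0,"ty":0,"tz":0,"wx":0,"wy":0,"wz":0,"grip":0.1},{"tx":0,"ty":0,"tz":0,"wx":0,"wy":0,"wz":0,"grip":0},{"tx":0,"ty":0,"tz":0,"wx":0,"wy":0,"wz":0,"grip":0},{"tx":0,"ty":0,"tz":0,"wx":0,"wy":0,"wz":0,"grip":0},{"tx":0,"ty":0,"tz":0,"wx":0,"wy":0,"wz":0,"grip":0},{"tx":0,"ty":0,"tz":0,"wx":0,"wy":0,"wz":0,"grip":0},{"tx":0,"ty":0,"tz":0,"wx":0,"wy":0,"wz":0,"grip":0},{"tx":0,"ty":0,"tz":0,"wx":0,"wy":0,"wz":0,"grip":0},{"tx":0,"ty":0,"tz":0,"wx":0,"wy":0,"wz":0,"grip":0}]'
```

```text
t: 16.38
position: [0.5702, -0.0819, 0.0494]
tool_rot: [[-0.98, -0.189, -0.062], [-0.199, 0.93, 0.31], [-0.001, 0.316, -0.949]]
wrist_force: [-0.6, -0.2, 1.8]
width: 0.0072
gripper_force: 58.9
```

```bash
python3 - <<'E'
from h import *
s=ctrl.get_state();R0=s["tool_rot"];P0=s["position"]-.03*R0[:,2]
R1=tool(65); P1=RIDGE+.0726*xs+0*ys+(.068-.088)*zs
screw(P0,R0,P1-.012*R1[:,2],R1,8)
E
```

```text
per row shift [0.054 0.551 0.201] turn [-0.822  0.007  0.   ]
3 [ 63. -29.  56. -26. 105.  76.  97.  79.]
7 [ 34. -25.  26. -22.  81.  77.  74.  81.]
```

```bash
python3 -m handwheel '[{"tx":0,"ty":0,"tz":-0.3,"wx":0,"wy":0,"wz":0,"grip":0},{"tx":0,"ty":0,"tz":-0.5,"wx":0,"wy":0,"wz":0,"grip":0},{"tx":0,"ty":0,"tz":-0.6,"wx":0,"wy":0,"wz":0,"grip":0},{"tx":0,"ty":0,"tz":-0.6,"wx":0,"wy":0,"wz":0,"grip":0},{"tx":0,"ty":0,"tz":-0.6,"wx":0,"wy":0,"wz":0,"grip":0},{"tx":0,"ty":0,"tz":-0.4,"wx":0,"wy":0,"wz":0,"grip":0},{"tx":0,"ty":0,"tz":0,"wx":0,"wy":0,"wz":0,"grip":0},{"tx":0,"ty":0,"tz":0,"wx":0,"wy":0,"wz":0,"grip":0},{"tx":0,"ty":0,"tz":0,"wx":0,"wy":0,"wz":0,"grip":0},{"tx":0,"ty":0,"tz":0,"wx":0,"wy":0,"wz":0,"grip":0}]'
python3 -m handwheel '[{"tx":0.05,"ty":0.55,"tz":0.2,"wx":-0.8,"wy":0,"wz":0,"grip":0},{"tx":0.05,"ty":0.55,"tz":0.2,"wx":-0.8,"wy":0,"wz":0,"grip":0},{"tx":0.05,"ty":0.55,"tz":0.2,"wx":-0.8,"wy":0,"wz":0,"grip":0},{"tx":0.05,"ty":0.55,"tz":0.2,"wx":-0.8,"wy":0,"wz":0,"grip":0},{"tx":0.05,"ty":0.55,"tz":0.2,"wx":-0.8,"wy":0,"wz":0,"grip":0},{"tx":0.05,"ty":0.55,"tz":0.2,"wx":-0.8,"wy":0,"wz":0,"grip":0},{"tx":0.05,"ty":0.55,"tz":0.2,"wx":-0.8,"wy":0,"wz":0,"grip":0},{"tx":0.05,"ty":0.55,"tz":0.2,"wx":-0.8,"wy":0,"wz":0,"grip":0},{"tx":0,"ty":0,"tz":0,"wx":0,"wy":0,"wz":0,"grip":0},{"tx":0,"ty":0,"tz":0,"wx":0,"wy":0,"wz":0,"grip":0}]'
python3 - <<'E'
from h import *;import cv2
go(RIDGE+.0726*xs+(.068-.088)*zs,tool(65))
m0=ctrl.snapshot("side");cv2.imwrite("pics/side4.png",m0)
m=m0.astype(int);g=m.min(2);sat=m.max(2)-g
k=((g>85)&(sat<30)).astype('uint8');k[:165]=0;k[235:]=0;k[:,:275]=0;k[:,355:]=0
c=max(cv2.findContours(k,0,2)[0],key=cv2.contourArea);print(cv2.approxPolyDP(c,3,True)[:,0].tolist())
E
```

```text
t: 17.22
position: [0.5717, -0.0909, 0.0773]
tool_rot: [[-0.98, -0.189, -0.063], [-0.199, 0.93, 0.31], [-0.0, 0.317, -0.949]]
wrist_force: [0.4, -0.7, -2.5]
width: 0.0072
gripper_force: 58.6
t: 18.05
position: [0.5588, -0.046, 0.0787]
tool_rot: [[-0.98, -0.181, -0.083], [-0.199, 0.889, 0.412], [-0.001, 0.42, -0.908]]
wrist_force: [-0.3, -0.9, -3.3]
width: 0.0074
gripper_force: 58.7
t 18.05 P [ 0.559 -0.046  0.079] F [-0.291 -0.899 -3.335] j [-0.046  0.526 -0.075 -0.468 -1.127 -1.087] w 0.007386486512109276 58.6504827439785
shift cm [0.036 0.005 1.182] turn deg [-0.166  0.051  0.007] shift after turn [0.035 0.001 1.182]
[[283, 199], [334, 209], [344, 191], [320, 185], [317, 193], [316, 185], [315, 194], [310, 195], [309, 183], [297, 181]]
```

```bash
python3 -m handwheel '[{"tx":0.03,"ty":0,"tz":0.2,"wx":0,"wy":0,"wz":0,"grip":0},{"tx":0,"ty":0,"tz":0.2,"wx":0,"wy":0,"wz":0,"grip":0},{"tx":0,"ty":0,"tz":0.2,"wx":0,"wy":0,"wz":0,"grip":0},{"tx":0,"ty":0,"tz":0.2,"wx":0,"wy":0,"wz":0,"grip":0},{"tx":0,"ty":0,"tz":0.2,"wx":0,"wy":0,"wz":0,"grip":0},{"tx":0,"ty":0,"tz":0.1,"wx":0,"wy":0,"wz":0,"grip":0},{"tx":0,"ty":0,"tz":0.1,"wx":0,"wy":0,"wz":0,"grip":0},{"tx":0,"ty":0,"tz":0,"wx":0,"wy":0,"wz":0,"grip":0},{"tx":0,"ty":0,"tz":0,"wx":0,"wy":0,"wz":0,"grip":0},{"tx":0,"ty":0,"tz":0,"wx":0,"wy":0,"wz":0,"grip":0}]'
python3 -c "
from h import *
s=ctrl.get_state();print(s['tool_rot'].T@s['wrist_force'],s['tool_rot'].T@s['moment'])
e=s['position']-RIDGE;print(e@xs,e@ys,e[2]+.088)"
```

```text
t: 18.93
position: [0.5576, -0.0412, 0.0679]
tool_rot: [[-0.98, -0.181, -0.083], [-0.199, 0.889, 0.412], [-0.001, 0.42, -0.908]]
wrist_force: [0.7, 0.0, -2.2]
width: 0.0073
gripper_force: 58.7
[-0.707 -1.037  1.926] [ 1.167 -0.043  0.023]
0.07266044929983856 8.140995513000217e-05 0.06786914095696872
```

```bash
python3 -m handwheel '[{"tx":0,"ty":0,"tz":0.1,"wx":0,"wy":0,"wz":0,"grip":0},{"tx":0,"ty":0,"tz":0,"wx":0,"wy":0,"wz":0,"grip":0},{"tx":0,"ty":0,"tz":0.1,"wx":0,"wy":0,"wz":0,"grip":0},{"tx":0,"ty":0,"tz":0,"wx":0,"wy":0,"wz":0,"grip":0},{"tx":0,"ty":0,"tz":0,"wx":0,"wy":0,"wz":0,"grip":0},{"tx":0,"ty":0,"tz":0,"wx":0,"wy":0,"wz":0,"grip":0},{"tx":0,"ty":0,"tz":0,"wx":0,"wy":0,"wz":0,"grip":0},{"tx":0,"ty":0,"tz":0,"wx":0,"wy":0,"wz":0,"grip":0},{"tx":0,"ty":0,"tz":0,"wx":0,"wy":0,"wz":0,"grip":0},{"tx":0,"ty":0,"tz":0,"wx":0,"wy":0,"wz":0,"grip":0}]'
python3 -c "
from h import *
s=ctrl.get_state();print(s['tool_rot'].T@s['wrist_force'],s['tool_rot'].T@s['moment'])
e=s['position']-RIDGE;print(e@xs,e@ys,e[2]+.088)"
```

```text
t: 19.77
position: [0.5573, -0.0403, 0.066]
tool_rot: [[-0.98, -0.181, -0.083], [-0.199, 0.889, 0.412], [-0.001, 0.42, -0.907]]
wrist_force: [-0.6, 0.4, -2.9]
width: 0.0075
gripper_force: 58.7
[ 0.479 -0.79   2.817] [ 1.132 -0.029  0.049]
0.0717545382987349 1.4500629717181801e-05 0.06599587028334948
```

```bash
python3 -m handwheel '[{"tx":0,"ty":0,"tz":0.1,"wx":0,"wy":0,"wz":0,"grip":0},{"tx":0,"ty":0,"tz":0,"wx":0,"wy":0,"wz":0,"grip":0},{"tx":0,"ty":0,"tz":0.1,"wx":0,"wy":0,"wz":0,"grip":0},{"tx":0,"ty":0,"tz":0,"wx":0,"wy":0,"wz":0,"grip":0},{"tx":0,"ty":0,"tz":0.1,"wx":0,"wy":0,"wz":0,"grip":0},{"tx":0,"ty":0,"tz":0,"wx":0,"wy":0,"wz":0,"grip":0},{"tx":0,"ty":0,"tz":0,"wx":0,"wy":0,"wz":0,"grip":0},{"tx":0,"ty":0,"tz":0,"wx":0,"wy":0,"wz":0,"grip":0},{"tx":0,"ty":0,"tz":0,"wx":0,"wy":0,"wz":0,"grip":0},{"tx":0,"ty":0,"tz":0,"wx":0,"wy":0,"wz":0,"grip":0}]'
python3 -c "
from h import *
s=ctrl.get_state();print(s['tool_rot'].T@s['wrist_force'],s['tool_rot'].T@s['moment'])
e=s['position']-RIDGE;print(e@xs,e@ys,e[2]+.088)"
```

```text
t: 20.6
position: [0.5573, -0.0395, 0.0642]
tool_rot: [[-0.98, -0.182, -0.082], [-0.199, 0.889, 0.411], [-0.002, 0.42, -0.908]]
wrist_force: [-2.0, -2.6, 6.2]
width: 0.0076
gripper_force: 59.7
[ 2.421  0.664 -6.479] [0.704 0.737 0.02 ]
0.07097480192901183 0.00010389840626036373 0.06416251968441232
```

```bash
python3 -m handwheel '[{"tx":0,"ty":0,"tz":-0.1,"wx":0,"wy":0,"wz":0,"grip":0},{"tx":0,"ty":0,"tz":0,"wx":0,"wy":0,"wz":0,"grip":0.15},{"tx":0,"ty":0,"tz":0,"wx":0,"wy":0,"wz":0,"grip":0.2},{"tx":0,"ty":0,"tz":0,"wx":0,"wy":0,"wz":0,"grip":0.25},{"tx":0,"ty":0,"tz":0,"wx":0,"wy":0,"wz":0,"grip":0.32},{"tx":0,"ty":0,"tz":0,"wx":0,"wy":0,"wz":0,"grip":0.32},{"tx":0,"ty":0,"tz":-1,"wx":0,"wy":0,"wz":0,"grip":0.32},{"tx":0,"ty":0,"tz":-2,"wx":0,"wy":0,"wz":0,"grip":0.32},{"tx":0,"ty":0,"tz":-3,"wx":0,"wy":0,"wz":0,"grip":0.32},{"tx":0,"ty":0,"tz":-4,"wx":0,"wy":0,"wz":0,"grip":0.32}]'
python3 -m handwheel '[{"tx":0,"ty":-2,"tz":-3,"wx":0,"wy":0,"wz":0,"grip":0.32},{"tx":0,"ty":-2,"tz":-3,"wx":0,"wy":0,"wz":0,"grip":0.32},{"tx":0,"ty":-2,"tz":-3,"wx":0,"wy":0,"wz":0,"grip":0.32},{"tx":0,"ty":-3,"tz":-1,"wx":0,"wy":0,"wz":0,"grip":0.32},{"tx":0,"ty":-3,"tz":-1,"wx":0,"wy":0,"wz":0,"grip":0.32},{"tx":0,"ty":-3,"tz":0,"wx":0,"wy":0,"wz":0,"grip":0.32},{"tx":0,"ty":-3,"tz":0,"wx":0,"wy":0,"wz":0,"grip":0.32},{"tx":0,"ty":-3,"tz":0,"wx":0,"wy":0,"wz":0,"grip":0.32},{"tx":0,"ty":-3,"tz":0,"wx":0,"wy":0,"wz":0,"grip":0.32},{"tx":0,"ty":0,"tz":0,"wx":0,"wy":0,"wz":0,"grip":0.32}]'
cat >> h.py <<'E'
def corners(n,img,box):
    import cv2
    m=img.astype(int);g=m.min(2);sat=m.max(2)-g
    k=((g>(85 if n=="side" else 110))&(sat<35)).astype('uint8');z=np.zeros_like(k);a,b,c,d=box;z[b:d,a:c]=k[b:d,a:c]
    z=cv2.morphologyEx(z,cv2.MORPH_CLOSE,np.ones((5,5)))
    c=max(cv2.findContours(z,0,2)[0],key=cv2.contourArea);return cv2.approxPolyDP(c,4,True)[:,0].tolist(),cv2.minAreaRect(c)
E
python3 - <<'E'
from h import *;import cv2
s=ctrl.get_state();print(s["position"],s["joints"])
for n,b in(("side",(270,165,355,235)),("top",(295,145,372,215))):
    i=ctrl.snapshot(n);cv2.imwrite(f"pics/{n}5.png",i);print(n,corners(n,i,b))
i=cv2.imread("pics/top1.png");print(corners("top",i,(295,145,380,215)))
E
```

```text
t: 21.43
position: [0.564, -0.0804, 0.1544]
tool_rot: [[-0.98, -0.179, -0.088], [-0.2, 0.889, 0.413], [0.004, 0.422, -0.907]]
wrist_force: [1.8, 0.8, -0.3]
width: 0.0276
gripper_force: 0.0
t: 22.27
position: [0.6164, -0.3437, 0.1492]
tool_rot: [[-0.981, -0.174, -0.086], [-0.194, 0.89, 0.414], [0.005, 0.422, -0.906]]
wrist_force: [-0.6, 0.6, -1.4]
width: 0.0273
gripper_force: 0.0
[ 0.616 -0.344  0.149] [-0.439  0.747  0.504 -0.345 -1.599 -0.9  ]
side ([[282, 204], [333, 215], [343, 195], [294, 184]], ((312.56103515625, 199.7279815673828), (58.20446014404297, 22.560949325561523), 12.652555465698242))
top ([[352, 155], [317, 160], [327, 207], [362, 200]], ((339.6810607910156, 180.06765747070312), (49.80101013183594, 37.706478118896484), 78.02386474609375))
([[332, 156], [341, 202], [377, 197], [379, 206], [379, 176], [373, 170], [379, 164], [372, 163], [370, 152]], ((355.5, 178.5), (55.0, 47.0), 90.0))
```

```bash
python3 - <<'E'
from h import *
X=[]
for p,q in(((317,160),(282,204)),((327,207),(333,215)),((362,200),(343,195)),((352,155),(294,184))):
    x,r=tri(p,q); d=x-RIDGE;X.append([d@xs,d@ys,x[2]]);print(X[-1],r)
X=np.array(X);print("c",X.mean(0));a=X[2:].mean(0)-X[:2].mean(0);b=X[[0,3]].mean(0)-X[[1,2]].mean(0)
print(np.degrees(np.arctan2(a[2],a[0])),np.linalg.norm(a),np.degrees(np.arctan2(b[0],b[1])))
# lip outer edge in top view from the first picture, for the gap
for z in(.03,):
  for u,v in((575,75),(640,385)):
    d=onz("top",(260+u/6-.4,140+v/6-.4),z)-RIDGE;print("lip outer",d@xs,d@ys)
E
```

```text
[np.float64(0.032952871107738306), np.float64(0.07072303117928626), np.float64(0.0743742307964072)] 0.002812442810780549
[np.float64(0.032728545455991825), np.float64(-0.06732208574341501), np.float64(0.07268463655361646)] 0.0014270794079340224
[np.float64(0.13732231518394192), np.float64(-0.06731501518381004), np.float64(0.03581453434165999)] 0.000426788869849425
[np.float64(0.13598512341776708), np.float64(0.0709856527190809), np.float64(0.043480290056159165)] 0.007560811451983207
c [0.085 0.002 0.057]
-18.0754130725984 0.10920233889250265 -0.23073334328883333
lip outer 0.14987045782665026 0.0758159347358466
lip outer 0.14769709673152562 -0.08065660202304216
```

```bash
python3 - <<'E'
from h import *;import cv2
def proj(n,X):
    c=ctrl.get_calibration(n);p=c["mtx"]@c["orientation"].T@(X-c["xyz"]);return p[:2]/p[2]
a=np.arange(.120,.170,.003);print((a*1e3).round())
for f,n in(("top0","top"),("top5","top"),("side5","side")):
  g=cv2.cvtColor(cv2.imread(f"pics/{f}.png"),6)
  for y in(-.072,-.05,-.02,.02,.05):
    P=np.array([proj(n,RIDGE+x*xs+y*ys+(.030-.088)*zs) for x in a],np.float32)
    print(f,y,cv2.remap(g,P[:,:1],P[:,1:],1)[:,0])
a=np.arange(.015,.060,.003);print((a*1e3).round())
for f,n in(("top5","top"),("side5","side")):
  g=cv2.cvtColor(cv2.imread(f"pics/{f}.png"),6)
  for y in(-.05,-.02,.02,.05):
    P=np.array([proj(n,RIDGE+x*xs+y*ys+(.088-.466*x-.088+.008)*zs) for x in a],np.float32)
    print(f,y,cv2.remap(g,P[:,:1],P[:,1:],1)[:,0])
E
```

```text
[120. 123. 126. 129. 132. 135. 138. 141. 144. 147. 150. 153. 156. 159.
 162. 165. 168.]
top0 -0.072 [ 67  67  67  67  67  68  69  70  72  78  88  99 103 104 105 110 122]
top0 -0.05 [ 67  66  67  67  68  69  70  71  72  76  86  96 102 104 104 111 126]
top0 -0.02 [ 67  68  68  67  67  68  70  71  74  79  89 100 105 106 107 113 127]
top0 0.02 [ 67  68  68  68  68  69  70  72  72  77  88 100 106 108 108 110 118]
top0 0.05 [ 68  68  68  68  68  68  68  70  72  77  83  91  95  97  98 101 110]
top5 -0.072 [ 87  85  84  85  87  89  87  83  79  80  89 100 104 105 106 110 122]
top5 -0.05 [122 127 133 137 138 139 134 115  91  81  87  97 103 104 105 112 126]
top5 -0.02 [123 130 136 139 139 138 133 116  92  82  90 101 107 107 108 114 128]
top5 0.02 [126 126 128 130 132 134 131 115  94  83  89 101 107 109 109 111 119]
top5 0.05 [121 125 133 138 139 138 134 120  98  83  86  93  97  98  99 102 112]
side5 -0.072 [ 34  37  38  39  42  53  59  59  57  71 112 141 145 147 147 148 148]
side5 -0.05 [175 183 182 177 160 136 123 107  83  75 101 137 144 148 150 152 153]
side5 -0.02 [164 171 154 136 131 129 123 103  77  73  94 136 147 150 151 149 155]
side5 0.02 [159 177 180 176 163 128 121 105  83  74 114 139 149 151 147 146 148]
side5 0.05 [161 177 172 175 162 128 122 107  85  66 101 124 136 140 137 139 142]
[15. 18. 21. 24. 27. 30. 33. 36. 39. 42. 45. 48. 51. 54. 57.]
top5 -0.05 [ 68  68  68  69  79 105 133 142 140 139 139 139 140 140 140]
top5 -0.02 [ 68  68  69  69  78 102 127 138 138 137 136 137 137 138 139]
top5 0.02 [ 69  70  70  71  79 103 129 139 138 136 135 136 137 137 138]
top5 0.05 [ 71  70  70  71  77 101 126 136 138 137 136 136 136 137 138]
side5 -0.05 [ 41  61  97 154 181 171 154 134 128 124 124 124 126 128 126]
side5 -0.02 [ 47  60  98 141 166 177 170 153 132 122 122 121 120 120 123]
side5 0.02 [ 42  54  91 133 160 174 173 160 131 119 119 117 119 122 123]
side5 0.05 [ 41  58  81 129 169 163 144 132 123 123 119 119 121 121 121]
```

```bash
python3 - <<'E'
from h import *
R=tool(65);n=-R[:,2];T=RIDGE+.0123*xs+.001*ys+(.085-.088)*zs
go(T+n*.09,R)
E
```

```text
t 22.37 P [ 0.617 -0.34   0.153] F [ 0.451  0.079 -0.096] j [-0.435  0.741  0.502 -0.346 -1.6   -0.901] w 0.02714175927211164 0.0
shift cm [-0.127 30.285 12.531] turn deg [-0.071 -0.013 -0.152] shift after turn [-0.204 30.269 12.569]
```

```bash
python3 -m handwheel '[{"tx":-0.02,"ty":3.03,"tz":1.255,"wx":0,"wy":0,"wz":0,"grip":0},{"tx":-0.02,"ty":3.03,"tz":1.255,"wx":0,"wy":0,"wz":0,"grip":0},{"tx":-0.02,"ty":3.03,"tz":1.255,"wx":0,"wy":0,"wz":0,"grip":0},{"tx":-0.02,"ty":3.03,"tz":1.255,"wx":0,"wy":0,"wz":0,"grip":0},{"tx":-0.02,"ty":3.03,"tz":1.255,"wx":0,"wy":0,"wz":0,"grip":0},{"tx":-0.02,"ty":3.03,"tz":1.255,"wx":0,"wy":0,"wz":0,"grip":0},{"tx":-0.02,"ty":3.03,"tz":1.255,"wx":0,"wy":0,"wz":0,"grip":0},{"tx":-0.02,"ty":3.03,"tz":1.255,"wx":0,"wy":0,"wz":0,"grip":0},{"tx":-0.02,"ty":3.03,"tz":1.255,"wx":0,"wy":0,"wz":-0.15,"grip":0},{"tx":-0.02,"ty":3.03,"tz":1.255,"wx":0,"wy":0,"wz":0,"grip":0}]'
python3 - <<'E'
from h import *
R=tool(65);n=-R[:,2];T=RIDGE+.0123*xs+.001*ys+(.085-.088)*zs
go(T,R)
E
```

```text
t: 23.2
position: [0.554, -0.0154, 0.1695]
tool_rot: [[-0.979, -0.186, -0.081], [-0.203, 0.888, 0.412], [-0.005, 0.42, -0.908]]
wrist_force: [0.9, 0.4, -0.2]
width: 0.0
gripper_force: 0.0
t 23.2 P [ 0.554 -0.015  0.169] F [ 0.931  0.441 -0.231] j [ 0.009  0.404 -0.024 -0.448 -1.259 -1.209] w 4.030732619644521e-05 0.0
shift cm [ 0.103 -0.426  9.112] turn deg [-0.19   0.174  0.311] shift after turn [ 0.073 -0.456  9.111]
```

```bash
python3 -m handwheel '[{"tx":0.05,"ty":-0.1,"tz":1.5,"wx":0,"wy":0,"wz":0.2,"grip":0},{"tx":0,"ty":-0.1,"tz":1.5,"wx":0,"wy":0,"wz":0,"grip":0},{"tx":0,"ty":0,"tz":1.5,"wx":0,"wy":0,"wz":0,"grip":0},{"tx":0,"ty":0,"tz":1.5,"wx":0,"wy":0,"wz":0,"grip":0},{"tx":0,"ty":0,"tz":1.2,"wx":0,"wy":0,"wz":0,"grip":0},{"tx":0,"ty":0,"tz":0.8,"wx":0,"wy":0,"wz":0,"grip":0},{"tx":0,"ty":0,"tz":0.5,"wx":0,"wy":0,"wz":0,"grip":0},{"tx":0,"ty":0,"tz":0.4,"wx":0,"wy":0,"wz":0,"grip":0},{"tx":0,"ty":0,"tz":0.1,"wx":0,"wy":0,"wz":0,"grip":0},{"tx":0,"ty":0,"tz":0,"wx":0,"wy":0,"wz":0,"grip":0}]'
python3 - <<'E'
from h import *
R=tool(65);n=-R[:,2];T=RIDGE+.0123*xs+.001*ys+(.085-.088)*zs
go(T,R)
E
```

```text
t: 24.03
position: [0.5473, 0.0172, 0.085]
tool_rot: [[-0.98, -0.18, -0.083], [-0.198, 0.889, 0.412], [-0.001, 0.42, -0.908]]
wrist_force: [0.5, 0.4, 0.1]
width: 0.0003
gripper_force: 0.0
t 24.03 P [0.547 0.017 0.085] F [0.532 0.41  0.133] j [ 0.061  0.482 -0.128 -0.492 -1.078 -1.17 ] w 0.00027737389170596685 0.0
shift cm [0.063 0.099 0.047] turn deg [-0.171  0.071 -0.042] shift after turn [0.063 0.099 0.048]
```

```bash
python3 -m handwheel '[{"tx":0,"ty":-0.12,"tz":0,"wx":0,"wy":0,"wz":0,"grip":0},{"tx":0,"ty":-0.12,"tz":0,"wx":0,"wy":0,"wz":0,"grip":0},{"tx":0,"ty":-0.12,"tz":0,"wx":0,"wy":0,"wz":0,"grip":0},{"tx":0,"ty":-0.12,"tz":0,"wx":0,"wy":0,"wz":0,"grip":0},{"tx":0,"ty":-0.12,"tz":0,"wx":0,"wy":0,"wz":0,"grip":0},{"tx":0,"ty":-0.12,"tz":0,"wx":0,"wy":0,"wz":0,"grip":0},{"tx":0,"ty":-0.12,"tz":0,"wx":0,"wy":0,"wz":0,"grip":0},{"tx":0,"ty":0,"tz":0,"wx":0,"wy":0,"wz":0,"grip":0},{"tx":0,"ty":0,"tz":0,"wx":0,"wy":0,"wz":0,"grip":0},{"tx":0,"ty":0,"tz":0,"wx":0,"wy":0,"wz":0,"grip":0}]'
cat > chk.py <<'E'
from h import *;import cv2
s=ctrl.get_state();e=s["position"]-RIDGE;print("F tool",s["tool_rot"].T@s["wrist_force"],"x",e@xs,e[2]+.088)
def proj(n,X):
    c=ctrl.get_calibration(n);p=c["mtx"]@c["orientation"].T@(X-c["xyz"]);return p[:2]/p[2]
g=cv2.cvtColor(ctrl.snapshot("top"),6);a=np.arange(.120,.160,.001)
for y in(-.05,-.02,.02,.05):
    P=np.array([proj("top",RIDGE+x*xs+y*ys+(.030-.088)*zs) for x in a],np.float32)
    v=cv2.remap(g,P[:,:1],P[:,1:],1)[:,0].astype(int);print(y,"edge x",a[8:][v[8:]<108][:1],v[20::3])
E
python3 chk.py
```

```text
t: 24.87
position: [0.5486, 0.0098, 0.0813]
tool_rot: [[-0.98, -0.18, -0.083], [-0.198, 0.889, 0.412], [-0.0, 0.42, -0.907]]
wrist_force: [-0.5, -0.4, 0.5]
width: -0.0004
gripper_force: 0.0
F tool [ 0.528 -0.076 -0.568] x 0.020861463833151784 0.08125500560894361
-0.05 edge x [0.143] [125 102  85  86  97 105 107]
-0.02 edge x [0.142] [122  99  82  85  95 100 101]
0.02 edge x [0.128] [101 103 105 108 110 112 113]
0.05 edge x [] [127 131 139 148 155 159 162]
```

```bash
python3 -m handwheel '[{"tx":0,"ty":-0.1,"tz":0,"wx":0,"wy":0,"wz":0,"grip":0},{"tx":0,"ty":-0.1,"tz":0,"wx":0,"wy":0,"wz":0,"grip":0},{"tx":0,"ty":-0.1,"tz":0,"wx":0,"wy":0,"wz":0,"grip":0},{"tx":0,"ty":-0.1,"tz":0,"wx":0,"wy":0,"wz":0,"grip":0},{"tx":0,"ty":-0.1,"tz":0,"wx":0,"wy":0,"wz":0,"grip":0},{"tx":0,"ty":-0.1,"tz":0,"wx":0,"wy":0,"wz":0,"grip":0},{"tx":0,"ty":-0.1,"tz":0,"wx":0,"wy":0,"wz":0,"grip":0},{"tx":0,"ty":0,"tz":0,"wx":0,"wy":0,"wz":0,"grip":0},{"tx":0,"ty":0,"tz":0,"wx":0,"wy":0,"wz":0,"grip":0},{"tx":0,"ty":0,"tz":0,"wx":0,"wy":0,"wz":0,"grip":0}]'
python3 chk.py
```

```text
t: 25.75
position: [0.5498, 0.0036, 0.0783]
tool_rot: [[-0.98, -0.18, -0.083], [-0.198, 0.889, 0.412], [-0.0, 0.42, -0.907]]
wrist_force: [0.5, 0.4, -0.1]
width: 0.0
gripper_force: 0.0
F tool [-0.571  0.2    0.179] x 0.02722872780460398 0.07832836428204021
-0.05 edge x [0.145] [136 117  94  87  96 105 107]
-0.02 edge x [0.144] [125 110  91  87  99 104 106]
0.02 edge x [0.128] [ 99  98 100 102 104 107 109]
0.05 edge x [] [123 124 125 126 130 137 147]
```

```bash
python3 -m handwheel '[{"tx":0,"ty":-0.07,"tz":0,"wx":0,"wy":0,"wz":0,"grip":0},{"tx":0,"ty":-0.07,"tz":0,"wx":0,"wy":0,"wz":0,"grip":0},{"tx":0,"ty":-0.07,"tz":0,"wx":0,"wy":0,"wz":0,"grip":0},{"tx":0,"ty":-0.07,"tz":0,"wx":0,"wy":0,"wz":0,"grip":0},{"tx":0,"ty":-0.07,"tz":0,"wx":0,"wy":0,"wz":0,"grip":0},{"tx":0,"ty":0,"tz":0,"wx":0,"wy":0,"wz":0,"grip":0},{"tx":0,"ty":0,"tz":0,"wx":0,"wy":0,"wz":0,"grip":0},{"tx":0,"ty":0,"tz":0,"wx":0,"wy":0,"wz":0,"grip":0},{"tx":0,"ty":0,"tz":0,"wx":0,"wy":0,"wz":0,"grip":0},{"tx":0,"ty":0,"tz":0,"wx":0,"wy":0,"wz":0,"grip":0}]'
python3 chk.py
```

```text
t: 26.63
position: [0.5499, 0.002, 0.0775]
tool_rot: [[-0.98, -0.18, -0.084], [-0.199, 0.888, 0.414], [0.0, 0.423, -0.906]]
wrist_force: [-1.7, 4.4, 4.6]
width: -0.0001
gripper_force: 3.4
F tool [ 0.787  6.137 -2.214] x 0.028852882684834665 0.07751726297685825
-0.05 edge x [0.145] [140 124 100  90  97 105 108]
-0.02 edge x [0.145] [130 121  99  89  98 105 105]
0.02 edge x [0.128] [ 99  99  99 100 102 104 106]
0.05 edge x [] [122 122 123 124 126 127 133]
```

Resistance of 6 N: the plate is against the stop. Back off and check.

```bash
python3 -m handwheel '[{"tx":0,"ty":0.3,"tz":0,"wx":0,"wy":0,"wz":0,"grip":0},{"tx":0,"ty":0.5,"tz":0,"wx":0,"wy":0,"wz":0,"grip":0},{"tx":0,"ty":0.2,"tz":-0.5,"wx":0,"wy":0,"wz":0,"grip":0},{"tx":0,"ty":0,"tz":-2,"wx":0,"wy":0,"wz":0,"grip":0},{"tx":0,"ty":0,"tz":-3,"wx":0,"wy":0,"wz":0,"grip":0},{"tx":0,"ty":0,"tz":-3,"wx":0,"wy":0,"wz":0,"grip":0},{"tx":0,"ty":0,"tz":-3,"wx":0,"wy":0,"wz":0,"grip":0},{"tx":0,"ty":-2,"tz":-3,"wx":0,"wy":0,"wz":0,"grip":0},{"tx":0,"ty":-3,"tz":-2,"wx":0,"wy":0,"wz":0,"grip":0},{"tx":0,"ty":-3,"tz":-2,"wx":0,"wy":0,"wz":0,"grip":0}]'
python3 -m handwheel '[{"tx":0,"ty":-3,"tz":-2,"wx":0,"wy":0,"wz":0,"grip":0},{"tx":0,"ty":-3,"tz":-2,"wx":0,"wy":0,"wz":0,"grip":0},{"tx":0,"ty":-3,"tz":-2,"wx":0,"wy":0,"wz":0,"grip":0},{"tx":0,"ty":-3,"tz":-1,"wx":0,"wy":0,"wz":0,"grip":0},{"tx":0,"ty":-3,"tz":0,"wx":0,"wy":0,"wz":0,"grip":0},{"tx":0,"ty":-3,"tz":0,"wx":0,"wy":0,"wz":0,"grip":0},{"tx":0,"ty":-3,"tz":0,"wx":0,"wy":0,"wz":0,"grip":0},{"tx":0,"ty":-3,"tz":0,"wx":0,"wy":0,"wz":0,"grip":0},{"tx":0,"ty":0,"tz":0,"wx":0,"wy":0,"wz":0,"grip":0},{"tx":0,"ty":0,"tz":0,"wx":0,"wy":0,"wz":0,"grip":0}]'
python3 chk.py; python3 - <<'E'
from h import *;import cv2
for n,b in(("side",(270,165,355,235)),("top",(295,145,372,215))):
    i=ctrl.snapshot(n);print(n,corners(n,i,b)[0])
g=cv2.cvtColor(i,6);c=ctrl.get_calibration("top")
def proj(X):
    p=c["mtx"]@c["orientation"].T@(X-c["xyz"]);return p[:2]/p[2]
a=np.arange(.020,.050,.001)
for y in(-.05,-.02,.02,.05):
    P=np.array([proj(RIDGE+x*xs+y*ys+(.008-.466*x)*zs) for x in a],np.float32)
    v=cv2.remap(g,P[:,:1],P[:,1:],1)[:,0].astype(int);print(y,"upper edge x",a[v>104][:1])
E
```

```text
t: 27.52
position: [0.5791, -0.1394, 0.2179]
tool_rot: [[-0.98, -0.183, -0.08], [-0.199, 0.89, 0.41], [-0.004, 0.418, -0.909]]
wrist_force: [0.7, 0.6, -0.2]
width: 0.0002
gripper_force: 0.0
t: 28.35
position: [0.6265, -0.3817, 0.1751]
tool_rot: [[-0.981, -0.176, -0.085], [-0.196, 0.889, 0.413], [0.003, 0.422, -0.907]]
wrist_force: [-0.8, 0.8, 0.6]
width: 0.0001
gripper_force: 0.0
F tool [ 0.669  1.059 -0.129] x 0.42006568522598015 0.17506735975738863
-0.05 edge x [0.145] [133 118  96  87  93 100 102]
-0.02 edge x [0.145] [133 123  99  88  97 104 106]
0.02 edge x [0.145] [133 120  98  88  97 104 107]
0.05 edge x [0.145] [135 123  99  85  90  95  96]
side [[282, 203], [334, 214], [343, 195], [294, 184]]
top [[318, 159], [327, 206], [350, 203], [348, 214], [371, 214], [352, 204], [355, 197], [363, 199], [354, 156]]
-0.05 upper edge x [0.033]
-0.02 upper edge x [0.033]
0.02 upper edge x [0.033]
0.05 upper edge x [0.033]
```

```bash
python3 -c "
from cell import ctrl
print(ctrl.close_job())"
```

```text
the job is handed in; nothing more can be done
None
```

The rest now lies on the ramp with its teeth up and its lower edge square against the stop. I handed the job in at about 28.5 s with the gripper clear; no verdict came back. On the first release it slid over the stop lip, so I regripped it, set it back and pushed it home. The robot did not touch the bystanders as far as I could tell, but I did not measure their positions again.

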